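# Close up the charging dock: cover, screw and quarter-turn stud

### The arm

A 6-joint arm with a two-finger parallel gripper is mounted at the origin on the work surface. World frame = base frame: x ahead of the robot, y to its left, z up, the work surface at z = 0. Lengths are in m, angles in rad, forces in N, time in s.
With the tool pointing down it reaches from about 0.3 to 0.95 m from the base axis. Payload 3.1 kg.
Tool frame: the origin (TCP) lies on the mounting face of the last link; the fingertips stand 173 mm ahead of it and the grasp point (between the pads) lies 155 mm ahead of it; z points along the fingers, y is the direction in which the jaws open and shut (so a half turn about z gives the same grasp; the last joint's range is limited). The gripper opens to 85 mm and grips with 20 to 120 N. Pads are 22 mm wide; open, the fingers measure 114 mm over their backs; the gripper's body (76 mm by 85 mm) begins 54 mm behind the grasp point. The pads swing forward as they close: fully open they stand 13 mm farther back than shut.
Start: joints at [1.166, 0.308, 1.634, -0, 1.2, -0.07], TCP at [0.205, 0.59, 0.405] pointing down, gripper open.
Joint ranges: [-3.06, 3.06], [-0.79, 1.96], [0.05, 2.63], [-1.19, 4.34], [0.05, 2.64], [-2.94, 2.94]. Speed limits (rad/s): [2.79, 2.79, 3.14, 3.14, 3.14, 3.14].

### API

Orientations are given as a rotation vector (axis times angle).
In Python, from workcell import * gives the robot as it stands. The module is installed in compiled form; this text tells all that it offers.
- The arm moves only by the tool move_arm, never from a script. Its argument "steps" is a list of rows, each an object of numbers: "x", "y", "z": the shift along the tool's x, y, z in mm; "rx", "ry", "rz": the turn, a rotation vector about the tool's x, y, z in degrees; "grip": the finger opening in mm, from 0 to 85.4. A call has 1 to 20 rows; each row is the pose to reach, as a shift and turn from the pose commanded when the call began, along the tool's axes at that moment; what a row does not reach only later rows make up. A row lasts 1/8 s, in which the tool goes at most 62.5 mm and 10.7 degrees, less where a joint would pass 70% of its speed; a pose out of reach is approached as far as the arm can. A call with a gripper value outside its range is refused whole. The fingers move at their own pace and stop on an object; "newtons" is the grip in N (left out, the last holds). Time passes only in rows, so rows that repeat a pose let the fingers close. It gives the time, the measured TCP pose, the force and the opening at its end, in the units of the state.
- read_state(): the state, without advancing time (a new reading comes with each control period).
- grab_frame(name): name is "side" or "top" or "wrist"; returns (picture, depth): 400x640x3 uint8, red, green, blue; 400x640 float32, m along the optical axis (not along the pixel's ray), 0 where there is no reading.
- camera_info(name): a dict with "fovy" (degrees; the focal length in pixels is half the picture's height over the tangent of half this angle, whatever the lens; pixels are square), "cx", "cy" (the principal point, pixels), "rvec" (rotation vector, rad) and "tvec" (3), from world to camera coordinates, as OpenCV has them; the wrist camera has in their place "tool_from_camera" (4x4, takes a point from camera to tool coordinates, whose origin is the TCP and whose axes are the flange's). Camera axes: x right, y down, z forward; pixel columns grow to the right and rows downward; lengths in m; the calibration is good to about 2 mm. A picture is of the moment at which its call begins: read the wrist's pose just before it. camera_info takes no time and is no camera call.
- hand_in(): hands the job in, once; it reports no verdict.
The state is a dict: "time": time; "q": joint angles; "qd": joint speeds; "tau": joint torques, N m; "eef_pos": TCP position; "orientation": TCP orientation; "ft_force": force on the tool from outside, world axes, zero at the start; "moment": the same for the moment, N m; "width": finger opening in m.
Only numpy, scipy, OpenCV 4.12 (cv2) and the standard library are available. Lean on these libraries where they do the work, as an engineer would, in place of code of your own. Each camera call takes 0.05 s, during which the arm holds its last target.

### The job

Close up the charging dock on the desk: slide its service cover down the slope until it is fully home, then take the stubby driver from its wooden holder and, holding it square to the sloping face and in line with the fastener whenever you turn, first tighten the round-headed screw clockwise as far as it goes, then push the square-headed stud in and give it a quarter turn clockwise so that it stays locked in. Turn the fasteners with the driver and not with the fingers, put the driver back upright in its holder with the shoulder of its handle resting on the block, and leave the other things on the desk where they are.

Things in the scene. Friction and masses are not known exactly. Their poses are not given: they have to be found in the camera images.
- dock: Fixed black steel wedge, 220 mm deep (x), 270 mm wide (y); origin at the centre of its underside. Low front edge (-x) 30 mm high, turned more or less to the robot's right; back 157 mm: the face slopes 30 degrees. In the dock's frame its outward normal is (-sin 30, 0, cos 30), up the slope (cos 30, 0, sin 30), its middle (0, 0, 93.5 mm). Guide rails 10 mm high along both side edges.
- cover (a joint): How far the service cover stands open up the slope, in m: 0 = fully home (stop at the lower end), at most 0.065. An aluminium plate, top 6 mm above the face, 121 mm along the slope by 230 mm wide; two notches in its lower edge pass round the fasteners' stems, under their heads. Slides with about 4 N of friction, stays where left.
- cover_grip (a point): Middle of the black grip block that stands square out of the cover, 28 mm above the face. Block 16 mm wide across the slope (pinch it so), 32 mm long up the slope, top 38 mm above the face (32 mm above the cover). Axes: x up the slope, y across it (dock's left), z square out of the face. Moves with the cover.
- screw (a joint): Turn of the screw in rad, grows clockwise as seen from outside the face; starts loose between 0 and 0.5 and is tight against its stop at 1.5. Friction about 0.06 N m; the driver's blade has about 0.2 rad of free play in the slot before it turns it; turning draws it in 1.4 mm per rad.
- screw_head: Round steel head, 32 mm across, of the screw at the dock's left (+y, nearer the robot): 55 mm down the slope and 68 mm left of the face's middle. Axes turn with it: z outward along its axis (square to the face), x along its slot (up the slope when the joint is 0). Origin under the head, near the face. Slot 18.5 mm long, 5.5 mm wide, 7 mm deep, closed ends.
- screw_slot (a point): Middle of the floor of the screw's slot, 10 mm out from the origin of screw_head along its z; the slot's mouth is 7 mm further out. Axes as screw_head.
- stud (a joint): Turn of the quarter-turn stud in rad, grows clockwise as seen from outside; starts within 0.15 of 0, and is locked at 1.57 (its stop). It can turn only while pushed in by more than 4 mm. Friction about 0.05 N m; blade play in the slot about 0.2 rad.
- stud_push (a joint): How far the stud is pushed in along its axis, in m: 0 = sprung out, 0.007 = fully in. The spring takes about 3 N to start and 9 N fully in. When the stud is turned to its stop and let go, it springs back only to about 0.004 and stays there, locked.
- stud_head: Square steel head of the stud, flange 34 by 34 mm, on the dock's right (-y, farther from the robot), 55 mm down the slope from the middle of the face and 68 mm right of it. Axes turn with it: z outward along its axis, x along its slot (up the slope when the joint is at 0). Same slot as in the screw: 18.5 mm long, 5.5 mm wide, 7 mm deep.
- stud_slot (a point): Middle of the floor of the stud's slot, 15 mm out from the origin of stud_head along its z (it moves in with the stud); the slot's mouth is 7 mm further out. Axes as stud_head.
- driver: Loose stubby driver, 108 mm long, about 110 g, upright in the holder, turned up to 0.6 rad against it. Origin at its tip, z from tip to handle, x along the blade's width. Blade 14 mm wide, 3 thick (13 by 2 at the tip), 13 long; shank 10 mm round; handle from 52 mm up: shoulder 30 by 26 by 6 mm high, then a grip 50 mm long, 26 mm (x) by 21 mm (y); pinch its flats, which face +y and -y.
- driver_tip (a point): Tip of the driver's blade, at the driver's origin and with its axes.
- driver_grip (a point): Middle of the driver's grip, 84 mm from the tip on its axis.
- holder: Fixed wooden block 70 by 70 mm and 62 mm high, origin at the centre of its underside, with a square hole 17 mm wide and 56 mm deep in the middle of its top. With the driver in it the shoulder of the handle rests on the top and the driver's tip is 10 mm above the desk.
- mug: Bystander: loose white mug, 76 mm across and 90 mm high; origin at the centre of its underside. Leave it alone.
- adapter: Bystander: loose black power adapter, 100 by 50 by 32 mm; origin at the centre of its underside. Leave it alone.
- stapler: Bystander: loose grey stapler, 130 by 32 by 47 mm; origin at the centre of its underside. Leave it alone.
There are look-alikes about, which are no part of the job. Of the things that look like the holder, the middle-sized one is meant.

How it is judged:
On the way, in this order (a step that is already met when the one before it is completed fails the run):
1. the cover is slid fully home (within 3 mm), both fasteners still untightened (value of joint cover below 0.003 m and value of joint screw below 0.8 rad and value of joint stud below 0.4 rad), for 0.2 s.
2. the driver's blade is in the screw's slot (tip within 5 mm of its floor's middle), in line with the screw within 9 degrees, the screw not yet turned far (distance between driver_tip and screw_slot below 0.005 m and angle between the z axis of driver and the z axis of screw_head, either way round below 0.157 rad and value of joint screw below 0.8 rad), for 0.1 s.
3. the screw is tight (turned past 1.3 rad) (value of joint screw above 1.3 rad), for 0.1 s.
4. the blade is in the stud's slot, in line within 9 degrees, the stud not yet turned (distance between driver_tip and stud_slot below 0.005 m and angle between the z axis of driver and the z axis of stud_head, either way round below 0.157 rad and value of joint stud below 0.5 rad), for 0.1 s.
5. the stud is pushed in and turned past 1.3 rad (value of joint stud above 1.3 rad and value of joint stud_push above 0.0025 m), for 0.1 s.
At the end, for the whole second after the job is handed in: The cover is within 3 mm of home, the screw is turned past 1.3 rad, the stud past 1.3 rad and still in by more than 2.5 mm; the driver stands at rest in its holder, within 8 mm of the hole's middle, its tip no more than 15 mm above the desk (shoulder on the block) and within 7 degrees of upright (all of step 5 and value of joint cover below 0.003 m and value of joint screw above 1.3 rad and horizontal distance between driver and holder below 0.008 m and z of driver in the frame of holder below 0.015 m and angle between driver's own z axis and vertical below 0.12 rad and linear speed of driver below 0.02 m/s); the robot touches nothing.
It fails at once if the screw is turned while the driver is more than 11 degrees out of line with it (velocity of joint screw above 0.3 rad/s and contact force between driver and screw_head above 1 N and angle between the z axis of driver and the z axis of screw_head, either way round above 0.192 rad).
It fails at once if the stud is turned while the driver is more than 11 degrees out of line with it (velocity of joint stud above 0.3 rad/s and contact force between driver and stud_head above 1 N and angle between the z axis of driver and the z axis of stud_head, either way round above 0.192 rad).
It fails at once if a fastener is turned with the fingers (contact force between the fingers and screw_head above 3 N or contact force between the fingers and stud_head above 3 N).
It fails at once if the screw or the stud is turned before the cover is home (value of joint cover above 0.006 m and (value of joint screw above 0.9 rad or value of joint stud above 0.6 rad)).
It fails at once if a bystander is moved by more than 20 mm (distance of any of mug, adapter, stapler from where it was at the start of the episode above 0.02 m).
It also fails if it takes over 72 s, if anything falls off the work surface, if the arm or the gripper's body presses on something with over 40 N, if the wrist force passes 120 N, or if a joint passes its speed limit or range.

## Working session

There is one attempt and no reset: what is moved stays moved. The work goes in short steps, Python scripts to look and compute and a tool call to move; the robot and the scene stay as the last step left them, time stands still between calls to the robot, and variables do not carry over. Pictures are saved under pics/ and viewed, and the job is handed in when it is done.

Besides the shell and the picture viewer there is one more tool, called after ">>>" as name([rows], argument=value, ...), one row to a line, values as JSON. move_arm: Moves the arm, as the interface text tells. Its arguments: {"type":"object","properties":{"steps":{"type":"array","items":{"type":"object","properties":{"x":{"type":"number"},"y":{"type":"number"},"z":{"type":"number"},"rx":{"type":"number"},"ry":{"type":"number"},"rz":{"type":"number"},"grip":{"type":"number"}}}},"newtons":{"type":"number"}},"required":["steps"]}

```bash
mkdir -p pics
cat > h.py <<'E'
import numpy as np, cv2
from scipy.spatial.transform import Rotation as R
from workcell import *
E
python3 - <<'E'
from h import *
s=read_state(); print(s)
for n in ("side","top","wrist"):
    print(n,camera_info(n))
    im,d=grab_frame(n); cv2.imwrite(f"pics/{n}0.png",im[:,:,::-1]); np.savez(f"{n}0.npz",im=im,d=d)
E
```

```text
{'time': 0.0, 'q': array([ 1.16629627e+00,  3.09033315e-01,  1.63520610e+00,  6.68727750e-06,
        1.19968257e+00, -6.97023584e-02]), 'qd': array([1.22870315e-03, 5.54278208e-04, 1.34405373e-03, 1.15838511e-03,
       6.46597316e-05, 3.74799641e-04]), 'tau': array([ 1.21671445e-03, -4.15255558e+01, -2.76657611e+01, -1.19020337e-04,
        1.03159645e-02, -1.35809039e-06]), 'eef_pos': array([0.2052198 , 0.58989677, 0.40341966]), 'orientation': array([-0.52335754, -3.09712983,  0.00355363]), 'ft_force': array([-0.15301996, -0.71093952,  0.4615518 ]), 'moment': array([ 0.04450582,  0.01923554, -0.03154001]), 'width': 0.08542566843434367}
side {'fovy': 46.26936117867895, 'cx': 319.90325865194205, 'cy': 198.75996821918775, 'rvec': array([ 2.04377182, -0.60808345,  0.33272225]), 'tvec': array([-0.51124805,  0.22923764,  1.0933071 ])}
top {'fovy': 42.39258879037522, 'cx': 322.71246322650785, 'cy': 186.6867377334277, 'rvec': array([ 2.10922094, -2.13411826,  0.20125328]), 'tvec': array([-0.04589939,  0.58783877,  1.41678713])}
wrist {'fovy': 66.52941262789814, 'cx': 320.78879820133386, 'cy': 198.14752544299898, 'tool_from_camera': array([[-6.33708115e-04, -9.51884213e-01, -3.06457244e-01,
         7.78232940e-02],
       [ 9.99999117e-01, -9.61314194e-04,  9.18079946e-04,
        -1.16143910e-03],
       [-1.16850751e-03, -3.06456392e-01,  9.51883982e-01,
         3.15604862e-02],
       [ 0.00000000e+00,  0.00000000e+00,  0.00000000e+00,
         1.00000000e+00]])}
```

View pics/top0.png

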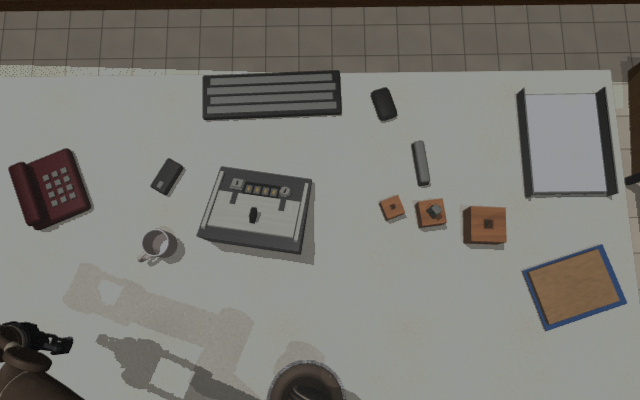

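View pics/side0.png

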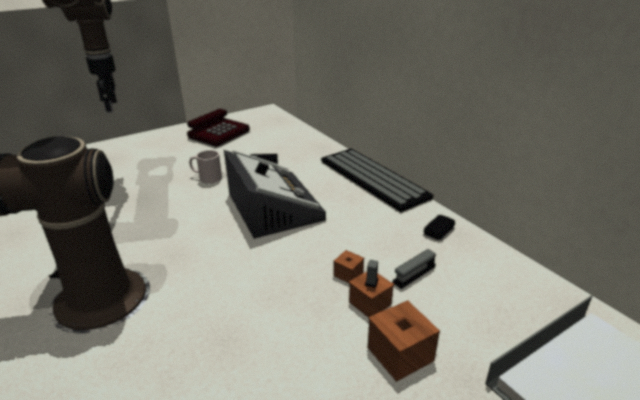

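View pics/wrist0.png

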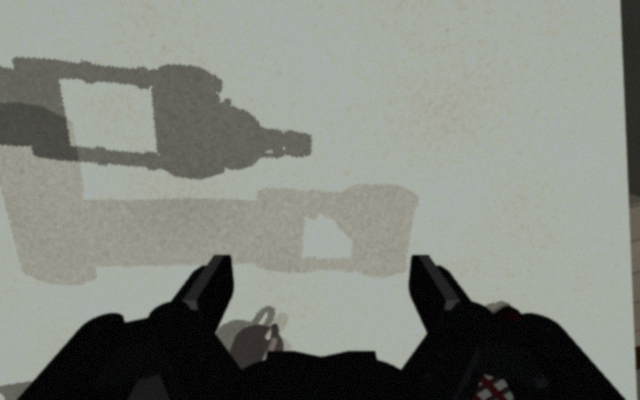

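```bash
cat >> h.py <<'E'
def KRt(n):
    c=camera_info(n); f=200/np.tan(np.radians(c['fovy']/2))
    return f,c['cx'],c['cy'],c
def cam_to_world(n,s=None):
    c=camera_info(n); T=np.eye(4)
    if n=='wrist':
        B=np.eye(4);B[:3,:3]=R.from_rotvec(s['orientation']).as_matrix();B[:3,3]=s['eef_pos']
        return B@c['tool_from_camera']
    M=R.from_rotvec(c['rvec']).as_matrix(); T[:3,:3]=M.T; T[:3,3]=-M.T@c['tvec']; return T
def pix(n,d,u,v,s=None,r=0):
    f,cx,cy,c=KRt(n); z=np.median(d[v-r:v+r+1,u-r:u+r+1]); 
    return (cam_to_world(n,s)@[ (u-cx)/f*z,(v-cy)/f*z,z,1])[:3]
def ray_plane(n,uv,nrm,p0,s=None):
    f,cx,cy,c=KRt(n); T=cam_to_world(n,s); dd=T[:3,:3]@[(uv[0]-cx)/f,(uv[1]-cy)/f,1]; o=T[:3,3]
    return o+dd*(np.dot(nrm,np.array(p0)-o)/np.dot(nrm,dd))
def cloud(n,d,s=None):
    f,cx,cy,c=KRt(n); v,u=np.mgrid[0:400,0:640]; T=cam_to_world(n,s)
    P=np.stack([(u-cx)/f*d,(v-cy)/f*d,d],-1); return P@T[:3,:3].T+T[:3,3]
def proj(n,p,s=None):
    f,cx,cy,c=KRt(n); T=np.linalg.inv(cam_to_world(n,s)); q=T[:3,:3]@p+T[:3,3]
    return np.array([cx+f*q[0]/q[2],cy+f*q[1]/q[2]])
E
python3 - <<'E'
from h import *
z=np.load("top0.npz"); im,d=z['im'],z['d']
for p in [(320,200),(100,330),(400,300),(211,205),(310,180),(303,245),(202,238),(224,172),(237,184),(285,191),(253,215),(392,208),(432,213),(487,225),(436,211)]: print(p,np.round(pix('top',d,*p),3))
c=im[150:270,180:330]; cv2.imwrite("pics/dock_top.png",cv2.resize(c[:,:,::-1],None,fx=5,fy=5,interpolation=cv2.INTER_CUBIC))
c=im[180:260,370:520]; cv2.imwrite("pics/hold_top.png",cv2.resize(c[:,:,::-1],None,fx=5,fy=5,interpolation=cv2.INTER_CUBIC))
E
```

```text
(320, 200) [ 0.558 -0.044  0.003]
(100, 330) [ 0.194  0.58  -0.002]
(400, 300) [ 0.267 -0.27  -0.007]
(211, 205) [0.529 0.251 0.116]
(310, 180) [ 0.612 -0.016  0.032]
(303, 245) [0.426 0.006 0.01 ]
(202, 238) [0.441 0.278 0.096]
(224, 172) [0.638 0.234 0.035]
(237, 184) [0.591 0.186 0.09 ]
(285, 191) [0.572 0.053 0.076]
(253, 215) [0.494 0.131 0.157]
(392, 208) [ 0.53  -0.255  0.009]
(432, 213) [ 0.503 -0.353  0.092]
(487, 225) [ 0.474 -0.52   0.036]
(436, 211) [ 0.504 -0.358  0.12 ]
```

View pics/dock_top.png

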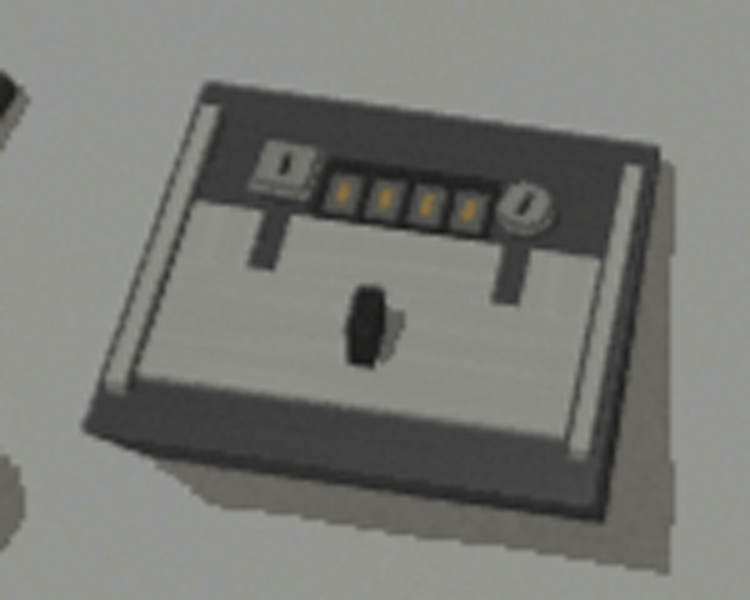

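View pics/hold_top.png

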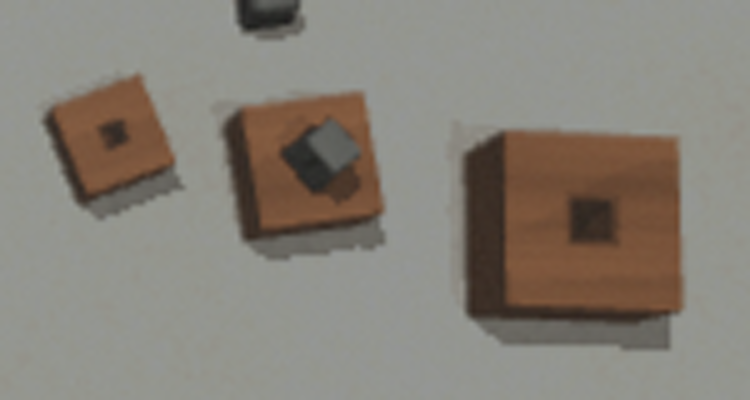

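Run:
```python
from h import *
g=lambda u,v,h: ray_plane('top',(u/5+180-.4,v/5+150-.4),[0,0,1],[0,0,h])
FL=g(205,85,.03);FR=g(658,150,.03);BL=g(85,430,.157);BR=g(603,518,.157)
for p in (FL,FR,BL,BR): print(p.round(4))
print(np.linalg.norm(FL-FR),np.linalg.norm(BL-BR),np.linalg.norm((FL-BL)[:2]),np.linalg.norm((FR-BR)[:2]))
c=(FL+FR+BL+BR)/4; w=(FR-FL)+(BR-BL); dl=w/np.linalg.norm(w) # dock +y
print(c, 'dock y',dl,'xd',dl[1],-dl[0], 'yaw',np.degrees(np.arctan2(-dl[0],dl[1])))
g2=lambda u,v,h: ray_plane('top',(u/5+370-.4,v/5+180-.4),[0,0,1],[0,0,h])
H=[g2(*p,.062) for p in [(240,107),(365,93),(382,210),(258,230)]]
for p in H: print(p.round(4))
H=np.array(H); print(H.mean(0), [np.linalg.norm(H[i]-H[i-1]) for i in range(4)])
D=[g2(*p,.118) for p in [(330,116),(361,150),(331,173),(300,140)]]
print(np.array(D).round(4),np.mean(D,0), [np.linalg.norm(D[i]-D[i-1]) for i in range(4)])
```

```text
[0.6557 0.2456 0.03  ]
[ 0.6136 -0.0195  0.03  ]
[0.4418 0.2778 0.157 ]
[0.393  0.0076 0.157 ]
0.268415021009691 0.27454098446472236 0.2162912226671512 0.2222949067417335
[0.52604226 0.12788979 0.0935    ] dock y [-0.16729856 -0.98590628  0.        ] xd -0.9859062795049486 0.16729855956555678 yaw 170.36921141659005
[ 0.5417 -0.3206  0.062 ]
[ 0.5489 -0.3917  0.062 ]
[ 0.4822 -0.3975  0.062 ]
[ 0.4718 -0.3274  0.062 ]
[ 0.51114343 -0.35930916  0.062     ] [np.float64(0.07023425531455195), np.float64(0.07146169597635925), np.float64(0.06689906920412904), np.float64(0.07086759058203615)]
[[ 0.5271 -0.3588  0.118 ]
 [ 0.5083 -0.3746  0.118 ]
 [ 0.4959 -0.3577  0.118 ]
 [ 0.5142 -0.3418  0.118 ]] [ 0.51139006 -0.35820188  0.118     ] [np.float64(0.021346085560581988), np.float64(0.024583236863887914), np.float64(0.020945265976104358), np.float64(0.024147646044500724)]
```

```bash
cat >> h.py <<'E'
DC=np.array([.526,.128,0]); YAW=np.radians(170.4)
def dockR(yaw=None):
    return R.from_euler('z',YAW if yaw is None else yaw).as_matrix()
def face_axes():
    D=dockR(); return D@[np.cos(np.pi/6),0,.5], D@[0,1,0], D@[-.5,0,np.cos(np.pi/6)] # up, left, n
def face_pt(u,l,n):
    U,L,N=face_axes(); return DC+[0,0,.0935]+u*U+l*L+n*N
def tool_face(spin=0):
    # tool x up slope, y = -dock y, z=-n ; spin deg about tool z
    U,L,N=face_axes(); return np.stack([U,-L,-N],1)@R.from_euler('z',spin,degrees=True).as_matrix()
def rel(Rt,pt,s=None):
    s=s or read_state(); R0=R.from_rotvec(s['orientation']).as_matrix()
    d=R0.T@(np.array(pt)-s['eef_pos'])*1e3; r=R.from_matrix(R0.T@Rt).as_rotvec(degrees=True)
    print('xyz',d.round(1),'rot',r.round(2)); return d,r
E
python3 - <<'E'
from h import *
rel(tool_face(),face_pt(.02,0,.33))
E
```

```text
xyz [-600.4 -306.4   14.9] rot [ 2.41 29.91 -9.39]
```

>>> move_arm([
  {"x": -60, "y": -30, "z": 0},
  {"x": -120, "y": -60, "z": 0},
  {"x": -180, "y": -90, "z": 0, "ry": 5, "rz": -1},
  {"x": -240, "y": -120, "z": 0, "ry": 10, "rz": -3},
  {"x": -300, "y": -150, "z": 5, "ry": 15, "rz": -4.5, "rx": 1},
  {"x": -360, "y": -180, "z": 8, "ry": 20, "rz": -6, "rx": 1.5},
  {"x": -420, "y": -210, "z": 10, "ry": 25, "rz": -8, "rx": 2},
  {"x": -480, "y": -240, "z": 12, "ry": 29.9, "rz": -9.4, "rx": 2.4},
  {"x": -540, "y": -270, "z": 14, "ry": 29.9, "rz": -9.4, "rx": 2.4},
  {"x": -600, "y": -306, "z": 15, "ry": 29.9, "rz": -9.4, "rx": 2.4},
  {"x": -600, "y": -306, "z": 15, "ry": 29.9, "rz": -9.4, "rx": 2.4},
  {"x": -600, "y": -306, "z": 15, "ry": 29.9, "rz": -9.4, "rx": 2.4},
  {"x": -600, "y": -306, "z": 15, "ry": 29.9, "rz": -9.4, "rx": 2.4},
])

```text
$.steps[0]: bad value
```

```bash
cat >> h.py <<'E'
def snap(n,tag,crop=None,k=1):
    s=read_state(); im,d=grab_frame(n); np.savez(f"{tag}.npz",im=im,d=d,pos=s['eef_pos'],ori=s['orientation'])
    o=im if crop is None else im[crop[1]:crop[3],crop[0]:crop[2]]
    cv2.imwrite(f"pics/{tag}.png",cv2.resize(o[:,:,::-1],None,fx=k,fy=k,interpolation=cv2.INTER_CUBIC)); return s,im,d
def load(tag):
    z=np.load(f"{tag}.npz"); return dict(eef_pos=z['pos'],orientation=z['ori']),z['im'],z['d']
E
python3 - <<'E'
from h import *
s,im,d=snap('wrist','w1'); print(s['time'],s['q'].round(3),s['eef_pos'],s['ft_force'])
rel(tool_face(),face_pt(.02,0,.33))
for nm,p in dict(grip=(.03,0,.038),screw=(-.055,.068,.017),stud=(-.055,-.068,.022)).items(): print(nm,proj('wrist',face_pt(*p),s))
E
```

```text
0.15 [ 1.166  0.309  1.635 -0.     1.2   -0.07 ] [0.20525699 0.58999287 0.40369291] [-0.20125693  0.08597164  0.41877519]
xyz [-600.3 -306.4   14.9] rot [ 2.43 29.91 -9.39]
grip [ 56.35046293 542.16333049]
screw [ 65.09394294 516.24590937]
stud [150.13810754 511.46776865]
```

View pics/w1.png

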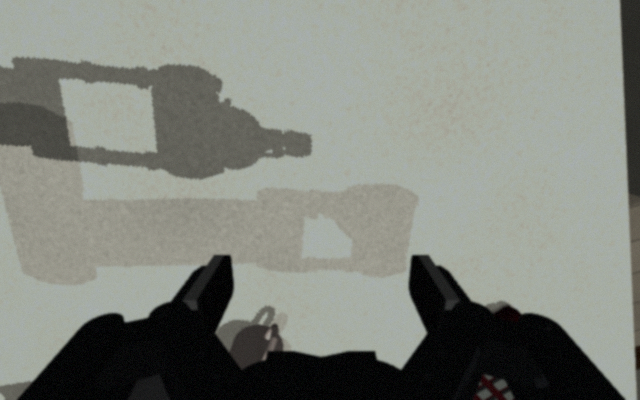

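>>> move_arm([
  {"x": -60, "y": -30, "z": 0, "rx": 0, "ry": 0, "rz": 0, "grip": 85},
  {"x": -120, "y": -60, "z": 0, "rx": 0, "ry": 0, "rz": 0, "grip": 85},
  {"x": -180, "y": -90, "z": 0, "rx": 0, "ry": 5, "rz": -1, "grip": 85},
  {"x": -240, "y": -120, "z": 0, "rx": 0, "ry": 10, "rz": -3, "grip": 85},
  {"x": -300, "y": -150, "z": 5, "ry": 15, "rz": -4.5, "rx": 1, "grip": 85},
  {"x": -360, "y": -180, "z": 8, "ry": 20, "rz": -6, "rx": 1.5, "grip": 85},
  {"x": -420, "y": -210, "z": 10, "ry": 25, "rz": -8, "rx": 2, "grip": 85},
  {"x": -480, "y": -240, "z": 12, "ry": 29.9, "rz": -9.4, "rx": 2.4, "grip": 85},
  {"x": -540, "y": -270, "z": 14, "ry": 29.9, "rz": -9.4, "rx": 2.4, "grip": 85},
  {"x": -600, "y": -306, "z": 15, "ry": 29.9, "rz": -9.4, "rx": 2.4, "grip": 85},
  {"x": -600, "y": -306, "z": 15, "ry": 29.9, "rz": -9.4, "rx": 2.4, "grip": 85},
  {"x": -600, "y": -306, "z": 15, "ry": 29.9, "rz": -9.4, "rx": 2.4, "grip": 85},
])

```text
time: 1.7
eef_pos: [0.6734, 0.1006, 0.3885]
orientation: [-0.225, -2.611, -0.061]
ft_force: [-1.6, -0.1, -0.3]
width: 0.0848
```

Run:
```python
from h import *
s,im,d=snap('wrist','w2'); print(s['time'],s['q'].round(3),s['eef_pos'],s['ft_force'])
rel(tool_face(),face_pt(.02,0,.33))
for nm,p in dict(grip=(.03,0,.038),screw=(-.055,.068,.017),stud=(-.055,-.068,.022)).items(): print(nm,proj('wrist',face_pt(*p),s))
```

```text
1.7 [ 0.06   0.575  1.327  0.118  1.749 -1.348] [0.67335904 0.10062616 0.38850866] [-1.62010528 -0.0723029  -0.31070907]
xyz [ 1.   0.8 -0.1] rot [ 0.18 -0.02 -0.09]
grip [323.51350186 177.550608  ]
screw [257.39718859 253.01275704]
stud [390.22789961 254.66318059]
```

View pics/w2.png

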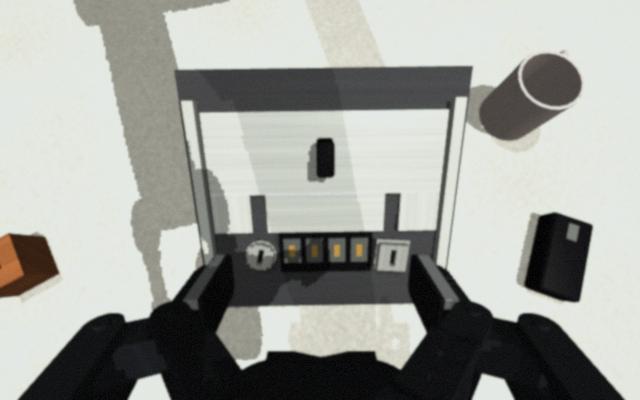

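Run:
```python
from h import *
s,im,d=load('w2')
def cr(t,x0,y0,x1,y1,k): cv2.imwrite(f"pics/{t}.png",cv2.resize(im[y0:y1,x0:x1,::-1],None,fx=k,fy=k,interpolation=cv2.INTER_CUBIC))
cr('w2a',240,230,420,280,4.4); cr('w2b',290,60,360,200,4); cr('w2c',165,55,485,125,2.4)
```

```text
(no output)
```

View pics/w2a.png

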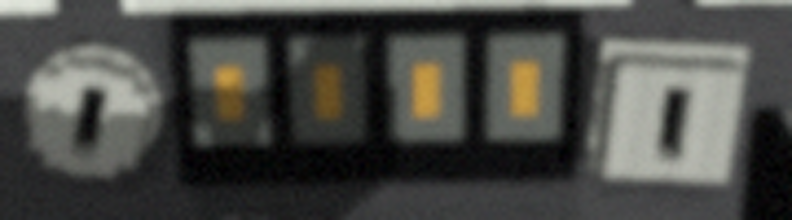

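View pics/w2b.png

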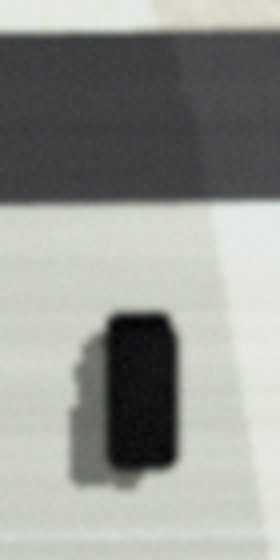

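View pics/w2c.png

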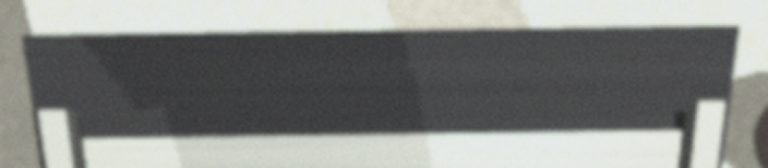

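```bash
cat > fit.py <<'E'
from h import *
import h
from scipy.optimize import least_squares
s,im,d=load('w2')
obs=[((-.055,.068,.017),(260.5,257.3)),((-.055,-.068,.022),(393.2,258.4))]
f=lambda u,n:None
# back corners: dock frame
bc=[((.110,.135,.157),(175,70.8)),((.110,-.135,.157),(472.5,66.7))]
def res(p):
    h.DC=np.array([p[0],p[1],0]);h.YAW=p[2]; D=h.dockR(); r=[]
    for a,b in obs: r+=list(proj('wrist',h.face_pt(*a),s)-b)
    for a,b in bc: r+=list(proj('wrist',h.DC+D@a,s)-b)
    return np.array(r)
o=least_squares(res,[.526,.128,np.radians(170.4)]); print(o.x,np.degrees(o.x[2])); print(res(o.x).round(1))
U,L,N=h.face_axes(); g=ray_plane('wrist',(325.75,157.6),N,h.face_pt(0,0,.038),s)-h.face_pt(0,0,0)
print('grip u,l',g@U,g@L)
for px in [(325,110.5),(257,196),(392,194),]: 
    q=ray_plane('wrist',px,N,h.face_pt(0,0,.006),s)-h.face_pt(0,0,0); print(px,q@U,q@L)
E
python3 fit.py
```

```text
[0.53133608 0.12951182 2.98508424] 171.0327283272264
[-0.4  1.4  0.2  0.5 -1.5 -1.2  1.6 -1.1]
grip u,l 0.05249793613585641 0.00019399679672265968
(325, 110.5) 0.09015334945108446 -0.00023473704871298712
(257, 196) 0.009085061012150479 0.06830702886527457
(392, 194) 0.00899252370564288 -0.06650159654302952
```

```bash
sed -i 's/^DC=.*/DC=np.array([.5313,.1295,0]); YAW=np.radians(171.03)/' h.py
python3 - <<'E'
from h import *
rel(tool_face(),face_pt(.0525,0,.187))
E
```

```text
xyz [ 29.2   3.2 140.4] rot [ 0.49 -0.02 -0.63]
```

>>> move_arm([
  {"x": 29, "y": 3, "z": 50, "rx": 0.5, "ry": 0, "rz": -0.6, "grip": 60},
  {"x": 29, "y": 3, "z": 100, "rx": 0.5, "ry": 0, "rz": -0.6, "grip": 50},
  {"x": 29, "y": 3, "z": 140, "rx": 0.5, "ry": 0, "rz": -0.6, "grip": 45},
  {"x": 29, "y": 3, "z": 140, "rx": 0.5, "ry": 0, "rz": -0.6, "grip": 30},
  {"x": 29, "y": 3, "z": 140, "rx": 0.5, "ry": 0, "rz": -0.6, "grip": 10},
  {"x": 29, "y": 3, "z": 140, "rx": 0.5, "ry": 0, "rz": -0.6, "grip": 10},
  {"x": 29, "y": 3, "z": 140, "rx": 0.5, "ry": 0, "rz": -0.6, "grip": 10},
], newtons=40)

```text
time: 2.62
eef_pos: [0.5785, 0.1228, 0.2838]
orientation: [-0.201, -2.611, -0.052]
ft_force: [-4.0, -1.5, -2.3]
width: 0.0153
```

Run:
```python
from h import *
s,im,d=snap('wrist','w3'); print(s['time'],s['q'].round(3),s['eef_pos'],s['ft_force'],s['moment'],s['width'])
rel(tool_face(),face_pt(.0525,0,.187))
```

```text
2.625 [ 0.105  0.523  1.638  0.127  1.491 -1.355] [0.57853461 0.122812   0.28379639] [-3.97705911 -1.49638962 -2.29812801] [-0.14658762  0.08063727  0.09107815] 0.015287975033327537
xyz [-1.3 -0.7  1.7] rot [-0.15 -0.01  0.1 ]
```

View pics/w3.png

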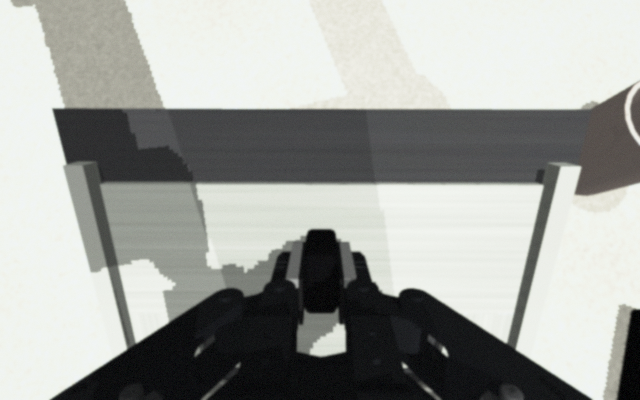

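>>> move_arm([
  {"x": -15, "y": 0, "z": 0, "rx": 0, "ry": 0, "rz": 0, "grip": 10},
  {"x": -30, "y": 0, "z": 0, "rx": 0, "ry": 0, "rz": 0, "grip": 10},
  {"x": -42, "y": 0, "z": 0, "rx": 0, "ry": 0, "rz": 0, "grip": 10},
  {"x": -48, "y": 0, "z": 0, "rx": 0, "ry": 0, "rz": 0, "grip": 10},
  {"x": -48, "y": 0, "z": 0, "rx": 0, "ry": 0, "rz": 0, "grip": 10},
])

```text
time: 3.3
eef_pos: [0.6201, 0.1162, 0.2595]
orientation: [-0.202, -2.612, -0.052]
ft_force: [-3.1, -3.1, -2.9]
width: 0.0153
```

Run:
```python
from h import *
s=read_state(); print(s['time'],s['ft_force'],face_axes()[0]@s['ft_force'],s['width'])
rel(tool_face(),face_pt(.0525,0,.187))
```

```text
3.3 [-3.13882486 -3.10919844 -2.86977829] 0.8303385059981921 0.015271125704445401
xyz [47.3 -0.7  1.6] rot [-0.14  0.07  0.1 ]
```

Moved freely 48 mm; continue in small steps to the stop.

>>> move_arm([
  {"x": -4, "y": 0, "z": 0, "rx": 0, "ry": 0, "rz": 0, "grip": 10},
  {"x": -8, "y": 0, "z": 0, "rx": 0, "ry": 0, "rz": 0, "grip": 10},
  {"x": -8, "y": 0, "z": 0, "rx": 0, "ry": 0, "rz": 0, "grip": 10},
])

```text
time: 3.68
eef_pos: [0.6232, 0.116, 0.2577]
orientation: [-0.199, -2.595, -0.052]
ft_force: [-16.5, -2.5, 11.7]
width: 0.0153
```

Run:
```python
from h import *
s,im,d=snap('wrist','w4'); print(s['time'],s['ft_force'],face_axes()[0]@s['ft_force'],s['width'])
rel(tool_face(),face_pt(.0525,0,.187))
```

```text
3.675 [-16.51036967  -2.5089215   11.69540159] 19.63245706587345 0.015338621725457949
xyz [50.8 -0.8  2.4] rot [-0.25 -0.92  0.14]
```

View pics/w4.png

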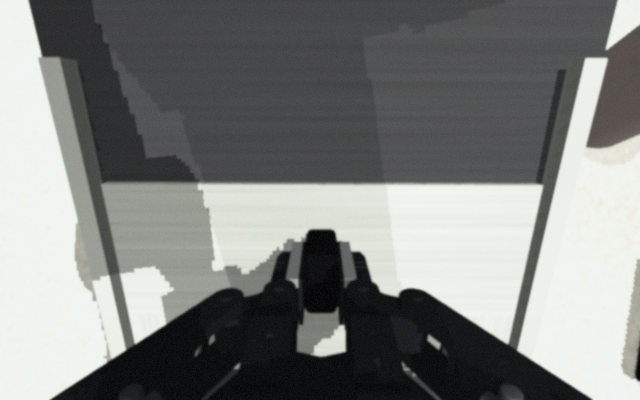

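>>> move_arm([
  {"x": 4, "y": 0, "z": 0, "rx": 0, "ry": 0, "rz": 0, "grip": 10},
  {"x": 4, "y": 0, "z": 0, "rx": 0, "ry": 0, "rz": 0, "grip": 50},
  {"x": 4, "y": 0, "z": 0, "rx": 0, "ry": 0, "rz": 0, "grip": 85},
  {"x": 4, "y": 0, "z": -10, "rx": 0, "ry": 0, "rz": 0, "grip": 85},
  {"x": 4, "y": 0, "z": -60, "rx": 0, "ry": 0, "rz": 0, "grip": 85},
  {"x": -14, "y": 0, "z": -83, "rx": 0, "ry": 0, "rz": 0, "grip": 85},
  {"x": -14, "y": 0, "z": -83, "rx": 0, "ry": 0, "rz": 0, "grip": 85},
  {"x": -14, "y": 0, "z": -83, "rx": 0, "ry": 0, "rz": 0, "grip": 85},
])

```text
time: 4.72
eef_pos: [0.6788, 0.1075, 0.3192]
orientation: [-0.202, -2.611, -0.053]
ft_force: [0.5, -0.5, 0.1]
width: 0.0851
```

Run:
```python
from h import *
s,im,d=snap('wrist','w5'); print(s['time'],s['q'].round(3),s['ft_force'],s['width'])
rel(tool_face(),face_pt(-.02,0,.27))
```

```text
4.725 [ 0.07   0.652  1.351  0.112  1.651 -1.366] [ 0.4665354  -0.471621    0.05672699] 0.08505092530335528
xyz [-3.8 -1.3 -0.6] rot [-0.12 -0.11  0.11]
```

View pics/w5.png

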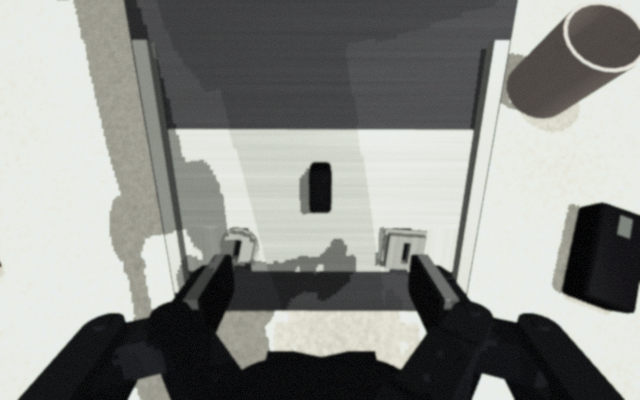

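Run:
```python
from h import *
s,im,d=load('w5')
def cr(t,x0,y0,x1,y1,k): cv2.imwrite(f"pics/{t}.png",cv2.resize(im[y0:y1,x0:x1,::-1],None,fx=k,fy=k,interpolation=cv2.INTER_CUBIC))
cr('w5a',210,210,270,280,8); cr('w5b',370,210,450,290,7)
```

```text
(no output)
```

View pics/w5a.png

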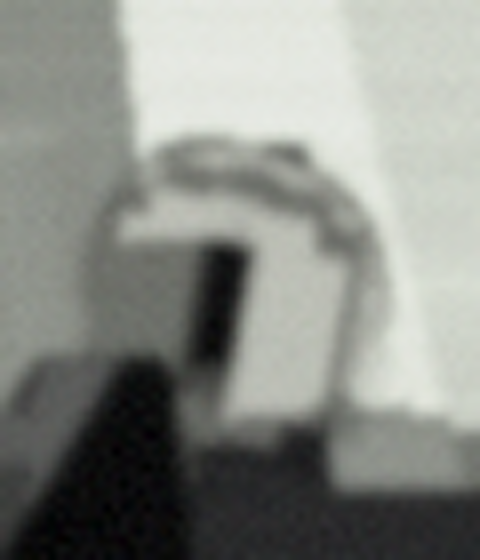

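View pics/w5b.png

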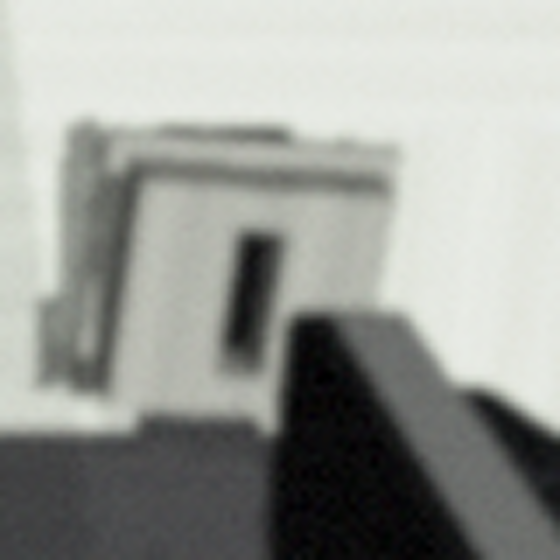

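Run:
```python
from h import *
s,im,d=load('w5'); s2,_,_=load('w2')
U,L,N=face_axes()
for nm,a,b,hh in [('screw',(236.3,250.1),(260.5,257.3),.017),('stud',(405.5,252.6),(393.2,258.4),.022)]:
  for px,ss in [(a,s),(b,s2)]:
    q=ray_plane('wrist',px,N,face_pt(0,0,hh),ss)-face_pt(0,0,0); print(nm,(q@U).round(4),(q@L).round(4))
def ang(p,q,k,o,hh):
  P=[ray_plane('wrist',(x[0]/k+o[0],x[1]/k+o[1]),N,face_pt(0,0,hh),s) for x in (p,q)]; v=P[0]-P[1]; print('len',np.linalg.norm(v),'cw deg',np.degrees(np.arctan2(-(v@L),v@U)))
ang((226,240),(202,410),8,(210,210),.017); ang((262,235),(241,368),7,(370,210),.022)
ang((85+97,93),(83+85,147),8,(0,0),.017)
U2=0
s=s2
ang((97,93),(83,147),4.4,(240,230),.017); ang((680,92),(667,155),4.4,(240,230),.022)
```

```text
screw -0.0541 0.0684
screw -0.0534 0.0675
stud -0.0534 -0.0671
stud -0.0544 -0.0677
len 0.019544890883352112 cw deg 11.82543590753677
len 0.01682474353665191 cw deg 3.107149863284469
len 0.004430949972548187 cw deg 30.63436755179449
len 0.014685572915287185 cw deg 17.025199524437987
len 0.016375739464752646 cw deg 7.099673365206007
```

```bash
cat >> h.py <<'E'
def tool_down(yawx):
    a=np.radians(yawx); x=np.array([np.cos(a),np.sin(a),0]); z=np.array([0,0,-1.]); return np.stack([x,np.cross(z,x),z],1)
E
python3 - <<'E'
from h import *
d,r=rel(tool_down(40),[.511,-.358,.40])
for k in (.25,.5,.75): print((d*k).round(0),(r*k).round(1))
E
```

```text
xyz [ 121.9 -485.8  -22.8] rot [-34.32 -15.51 127.5 ]
[  30. -121.   -6.] [-8.6 -3.9 31.9]
[  61. -243.  -11.] [-17.2  -7.8  63.8]
[  91. -364.  -17.] [-25.7 -11.6  95.6]
```

>>> move_arm([
  {"x": 10, "y": -40, "z": -10, "rx": -2.6, "ry": -1.2, "rz": 9.8, "grip": 85},
  {"x": 19, "y": -80, "z": -10, "rx": -5.3, "ry": -2.4, "rz": 19.6, "grip": 85},
  {"x": 30, "y": -121, "z": -10, "rx": -7.9, "ry": -3.6, "rz": 29.4, "grip": 85},
  {"x": 40, "y": -160, "z": -11, "rx": -10.6, "ry": -4.8, "rz": 39.2, "grip": 85},
  {"x": 50, "y": -200, "z": -12, "rx": -13.2, "ry": -6.0, "rz": 49.0, "grip": 85},
  {"x": 61, "y": -243, "z": -13, "rx": -15.8, "ry": -7.2, "rz": 58.8, "grip": 85},
  {"x": 71, "y": -283, "z": -14, "rx": -18.5, "ry": -8.4, "rz": 68.7, "grip": 85},
  {"x": 81, "y": -323, "z": -15, "rx": -21.1, "ry": -9.5, "rz": 78.5, "grip": 85},
  {"x": 91, "y": -364, "z": -17, "rx": -23.8, "ry": -10.7, "rz": 88.3, "grip": 85},
  {"x": 101, "y": -404, "z": -19, "rx": -26.4, "ry": -11.9, "rz": 98.1, "grip": 85},
  {"x": 111, "y": -444, "z": -21, "rx": -29.0, "ry": -13.1, "rz": 107.9, "grip": 85},
  {"x": 122, "y": -486, "z": -23, "rx": -31.7, "ry": -14.3, "rz": 117.7, "grip": 85},
  {"x": 122, "y": -486, "z": -23, "rx": -34.3, "ry": -15.5, "rz": 127.5, "grip": 85},
  {"x": 122, "y": -486, "z": -23, "rx": -34.3, "ry": -15.5, "rz": 127.5, "grip": 85},
  {"x": 122, "y": -486, "z": -23, "rx": -34.3, "ry": -15.5, "rz": 127.5, "grip": 85},
])

```text
time: 6.65
eef_pos: [0.5114, -0.3574, 0.4]
orientation: [-2.949, -1.079, -0.002]
ft_force: [0.4, -0.2, -0.1]
width: 0.0851
```

Run:
```python
from h import *
s,im,d=snap('wrist','w6'); print(s['time'],s['q'].round(3),s['ft_force'],s['width'])
rel(tool_down(40),[.511,-.358,.40])
cv2.imwrite("pics/w6a.png",cv2.resize(im[120:280,230:410,::-1],None,fx=4,fy=3.75,interpolation=cv2.INTER_CUBIC))
```

```text
6.65 [-0.68   0.31   1.641  0.002  1.192  0.188] [ 0.42329642 -0.21467053 -0.09821916] 0.08510219007736043
xyz [-0.8  0.1  0.2] rot [-0.04 -0.11  0.17]
```

View pics/w6.png

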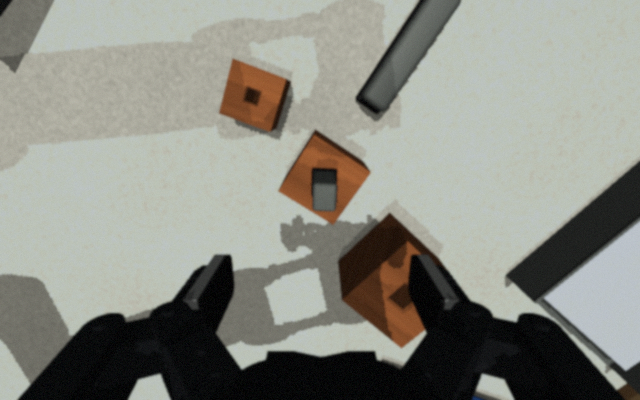

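View pics/w6a.png

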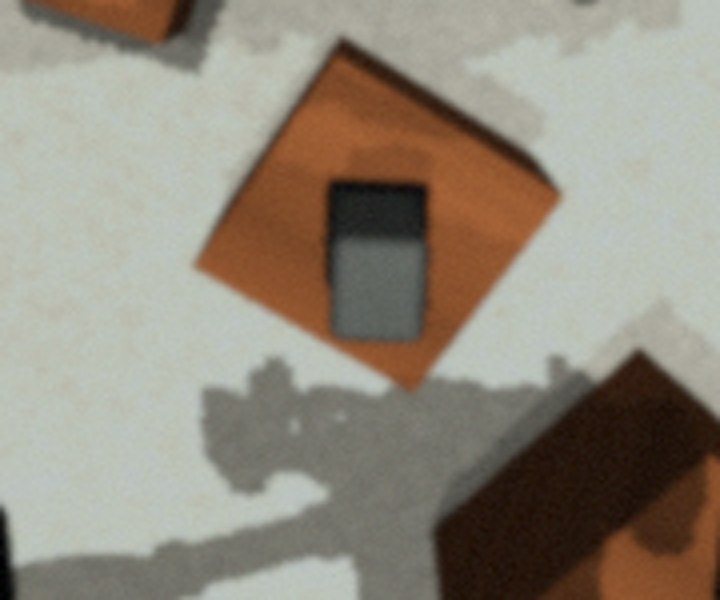

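Run:
```python
from h import *
s,im,d=load('w6')
g=lambda u,v,h: ray_plane('wrist',(u/4+230-.4,v/3.75+120-.4),[0,0,1],[0,0,h],s)
T=np.array([g(*p,.118) for p in [(332,239),(426,239),(422,340),(334,340)]]); print(T.mean(0),np.degrees(np.arctan2(*( (T[0]-T[3]+T[1]-T[2])[[1,0]]))),[np.linalg.norm(T[i]-T[i-1]) for i in range(4)])
H=np.array([g(*p,.062) for p in [(343,42),(562,195),(413,392),(195,265)]]); print(H.mean(0),[np.linalg.norm(H[i]-H[i-1]) for i in range(4)])
e=H[1]-H[0]; print(np.degrees(np.arctan2(e[1],e[0])))
rel(tool_down(40),np.append(T.mean(0)[:2],.250))
```

```text
[ 0.51302661 -0.36067855  0.118     ] 39.83403484186196 [np.float64(0.024318291324586853), np.float64(0.019961179756827256), np.float64(0.02431964547753615), np.float64(0.019219108082902902)]
[ 0.51366759 -0.36069972  0.062     ] [np.float64(0.07248124978980075), np.float64(0.06942895433662577), np.float64(0.06925554589817297), np.float64(0.0690489337952415)]
-86.110528423953
xyz [ -1.3   3.5 150.2] rot [-0.04 -0.11  0.17]
```

>>> move_arm([
  {"x": -1, "y": 3.5, "z": 50, "rx": 0, "ry": 0, "rz": 0, "grip": 70},
  {"x": -1, "y": 3.5, "z": 100, "rx": 0, "ry": 0, "rz": 0, "grip": 60},
  {"x": -1, "y": 3.5, "z": 135, "rx": 0, "ry": 0, "rz": 0, "grip": 50},
  {"x": -1, "y": 3.5, "z": 148, "rx": 0, "ry": 0, "rz": 0, "grip": 50},
  {"x": -1, "y": 3.5, "z": 148, "rx": 0, "ry": 0, "rz": 0, "grip": 40},
  {"x": -1, "y": 3.5, "z": 148, "rx": 0, "ry": 0, "rz": 0, "grip": 25},
  {"x": -1, "y": 3.5, "z": 148, "rx": 0, "ry": 0, "rz": 0, "grip": 10},
  {"x": -1, "y": 3.5, "z": 148, "rx": 0, "ry": 0, "rz": 0, "grip": 10},
  {"x": -1, "y": 3.5, "z": 148, "rx": 0, "ry": 0, "rz": 0, "grip": 10},
], newtons=80)

```text
time: 7.82
eef_pos: [0.5142, -0.3623, 0.2552]
orientation: [2.948, 1.073, 0.006]
ft_force: [-0.3, 0.7, 6.9]
width: 0.0201
```

Run:
```python
from h import *
s,im,d=snap('wrist','w7'); print(s['time'],s['eef_pos'],s['q'].round(3),s['ft_force'],s['moment'],s['width'])
```

```text
7.825 [ 0.51419681 -0.36226581  0.25516439] [-0.683  0.485  1.721  0.002  0.93   0.188] [-0.34448471  0.72095428  6.93370124] [0.04710861 0.09484922 0.0493428 ] 0.02014781661370481
```

View pics/w7.png

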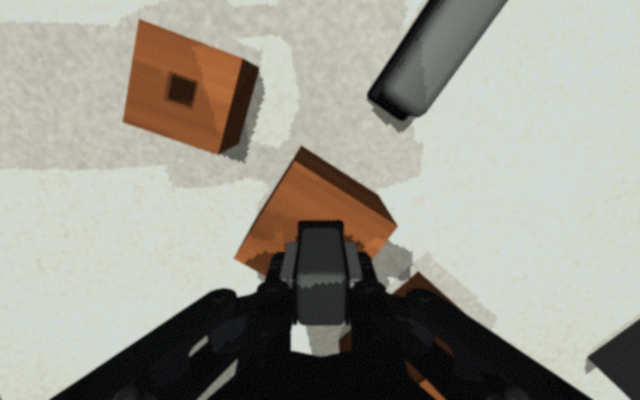

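>>> move_arm([
  {"x": 0, "y": 0, "z": -10, "rx": 0, "ry": 0, "rz": 0, "grip": 10},
  {"x": 0, "y": 0, "z": -40, "rx": 0, "ry": 0, "rz": 0, "grip": 10},
  {"x": 0, "y": 0, "z": -90, "rx": 0, "ry": 0, "rz": 0, "grip": 10},
  {"x": 0, "y": 0, "z": -140, "rx": 0, "ry": 0, "rz": 0, "grip": 10},
  {"x": 0, "y": 0, "z": -160, "rx": 0, "ry": 0, "rz": 0, "grip": 10},
  {"x": 0, "y": 0, "z": -160, "rx": 0, "ry": 0, "rz": 0, "grip": 10},
  {"x": 0, "y": 0, "z": -160, "rx": 0, "ry": 0, "rz": 0, "grip": 10},
])

```text
time: 8.75
eef_pos: [0.5124, -0.361, 0.4101]
orientation: [-2.949, -1.073, 0.0]
ft_force: [0.1, 1.2, -0.2]
width: 0.02
```

Run:
```python
from h import *
s,im,d=snap('wrist','w8'); print(s['time'],s['eef_pos'],s['q'].round(3),s['ft_force'],s['moment'],s['width'])
cv2.imwrite("pics/w8a.png",cv2.resize(im[180:340,250:390,::-1],None,fx=4.5,fy=3.75,interpolation=cv2.INTER_CUBIC))
T=np.linalg.inv(camera_info('wrist')['tool_from_camera']); f,cx,cy,_=KRt('wrist')
for Z in (.137,.187,.193,.232,.245):
    q=T@[0,0,Z,1]; print(Z,cx+f*q[0]/q[2],cy+f*q[1]/q[2])
```

```text
8.75 [ 0.5123684  -0.36101505  0.41005844] [-0.684  0.308  1.623  0.002  1.214  0.188] [ 0.14319426  1.18803273 -0.19303922] [ 0.02696091 -0.00496135 -0.01652356] 0.020000022085455316
0.137 318.2256669688523 301.00795892972536
0.187 318.9652899814065 245.41775857476097
0.193 319.02737352096665 240.75154843214176
0.232 319.350334410434 216.477749148494
0.245 319.434501929917 210.1517030520045
```

View pics/w8.png

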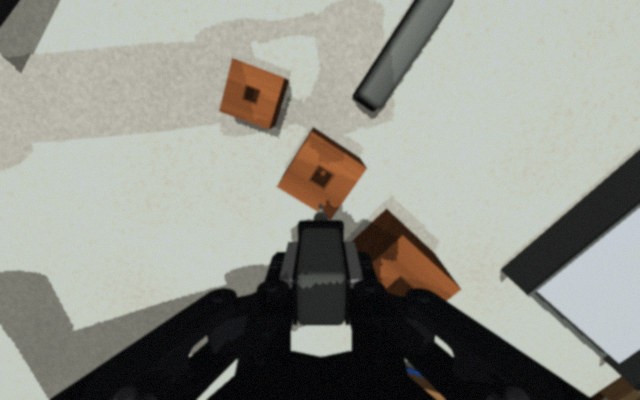

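View pics/w8a.png

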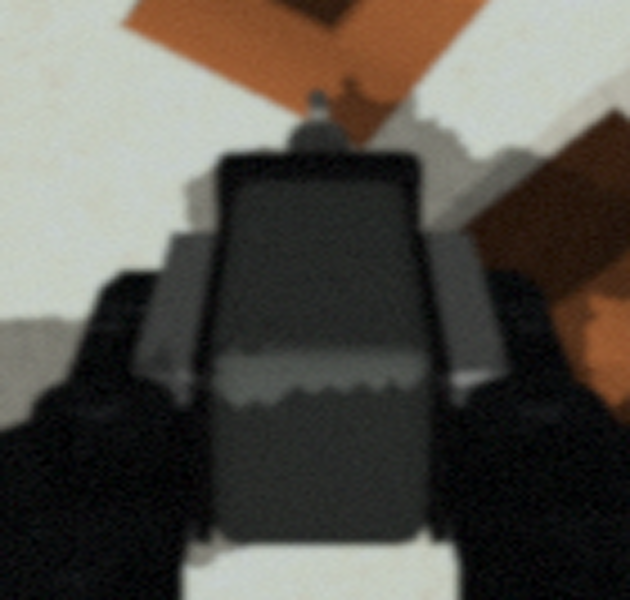

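```bash
cat >> h.py <<'E'
TIP=np.array([-.0015,.0004,.245])
def tip_pose(u,l,n,spin):
    Rt=tool_face(spin); return Rt, face_pt(u,l,n)-Rt@TIP
E
python3 - <<'E'
from h import *
d,r=rel(*tip_pose(-.0543,.068,.057,14))
for k in np.arange(1,13)/12: print((d*k).round(0),(r*k).round(1))
E
```

```text
xyz [ 407.5 -170.2   82. ] rot [  34.04   10.49 -113.9 ]
[ 34. -14.   7.] [ 2.8  0.9 -9.5]
[ 68. -28.  14.] [  5.7   1.7 -19. ]
[102. -43.  20.] [  8.5   2.6 -28.5]
[136. -57.  27.] [ 11.3   3.5 -38. ]
[170. -71.  34.] [ 14.2   4.4 -47.5]
[204. -85.  41.] [ 17.    5.2 -56.9]
[238. -99.  48.] [ 19.9   6.1 -66.4]
[ 272. -113.   55.] [ 22.7   7.  -75.9]
[ 306. -128.   61.] [ 25.5   7.9 -85.4]
[ 340. -142.   68.] [ 28.4   8.7 -94.9]
[ 374. -156.   75.] [  31.2    9.6 -104.4]
[ 408. -170.   82.] [  34.    10.5 -113.9]
```

>>> move_arm([
  {"x": 34, "y": -14, "z": 0, "rx": 2.8, "ry": 0.9, "rz": -9.5, "grip": 10},
  {"x": 68, "y": -28, "z": 0, "rx": 5.7, "ry": 1.7, "rz": -19, "grip": 10},
  {"x": 102, "y": -43, "z": 0, "rx": 8.5, "ry": 2.6, "rz": -28.5, "grip": 10},
  {"x": 136, "y": -57, "z": 0, "rx": 11.3, "ry": 3.5, "rz": -38, "grip": 10},
  {"x": 170, "y": -71, "z": 0, "rx": 14.2, "ry": 4.4, "rz": -47.5, "grip": 10},
  {"x": 204, "y": -85, "z": 5, "rx": 17, "ry": 5.2, "rz": -57, "grip": 10},
  {"x": 238, "y": -99, "z": 10, "rx": 19.9, "ry": 6.1, "rz": -66.4, "grip": 10},
  {"x": 272, "y": -113, "z": 20, "rx": 22.7, "ry": 7, "rz": -75.9, "grip": 10},
  {"x": 306, "y": -128, "z": 30, "rx": 25.5, "ry": 7.9, "rz": -85.4, "grip": 10},
  {"x": 340, "y": -142, "z": 45, "rx": 28.4, "ry": 8.7, "rz": -94.9, "grip": 10},
  {"x": 374, "y": -156, "z": 60, "rx": 31.2, "ry": 9.6, "rz": -104.4, "grip": 10},
  {"x": 408, "y": -170, "z": 75, "rx": 34, "ry": 10.5, "rz": -113.9, "grip": 10},
  {"x": 408, "y": -170, "z": 82, "rx": 34, "ry": 10.5, "rz": -113.9, "grip": 10},
  {"x": 408, "y": -170, "z": 82, "rx": 34, "ry": 10.5, "rz": -113.9, "grip": 10},
  {"x": 408, "y": -170, "z": 82, "rx": 34, "ry": 10.5, "rz": -113.9, "grip": 10},
])

```text
time: 10.68
eef_pos: [0.7162, 0.0296, 0.3313]
orientation: [-0.526, -2.57, 0.034]
ft_force: [-0.5, -1.1, -1.4]
width: 0.0201
```

Run:
```python
from h import *
s,im,d=snap('wrist','w9'); print(s['time'],s['q'].round(3),s['ft_force'],s['moment'],s['width'])
rel(*tip_pose(-.0543,.068,.057,14))
print(proj('wrist',face_pt(-.055,.068,.017),s))
cv2.imwrite("pics/w9a.png",cv2.resize(im[180:280,250:390,::-1],None,fx=5.5,fy=5.5,interpolation=cv2.INTER_CUBIC))
```

```text
10.675 [-0.032  0.698  1.249  0.061  1.71  -1.206] [-0.47056875 -1.13158078 -1.37421441] [-0.0388754  -0.28182512  0.04315287] 0.02008400984799514
xyz [0.3 1.9 3.7] rot [-0.    0.34 -0.19]
[324.42681295 192.78729769]
```

View pics/w9.png

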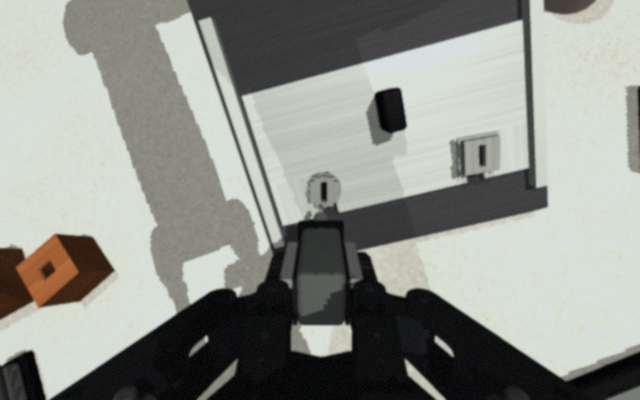

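View pics/w9a.png

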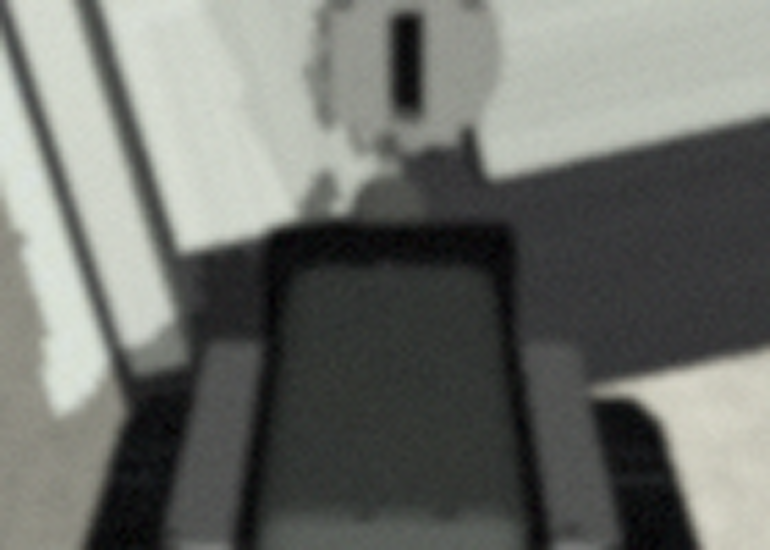

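Run:
```python
from h import *
s,im,d=load('w9'); R0=R.from_rotvec(s['orientation']).as_matrix()
U,L,N=face_axes()
q=ray_plane('wrist',(323.7,190.9),N,face_pt(0,0,.017),s); print('slot mouth in tool',(R0.T@(q-s['eef_pos'])*1e3).round(2), 'u,l',(q-face_pt(0,0,0))@U,(q-face_pt(0,0,0))@L)
z=R0[:,2]
for px in [(320.5,204.8),(320.5,206)]:
  t=ray_plane('wrist',px,z,s['eef_pos']+.245*z,s); print('tip front edge in tool',(R0.T@(t-s['eef_pos'])*1e3).round(2))
c=im[180:225,290:350]; cv2.imwrite("pics/w9b.png",cv2.resize(c[:,:,::-1],None,fx=12,fy=12,interpolation=cv2.INTER_CUBIC))
```

```text
slot mouth in tool [  1.49   1.86 288.  ] u,l -0.05316125151367373 0.06819964738884904
tip front edge in tool [  3.46  -0.96 245.  ]
tip front edge in tool [  2.52  -0.96 245.  ]
```

View pics/w9b.png

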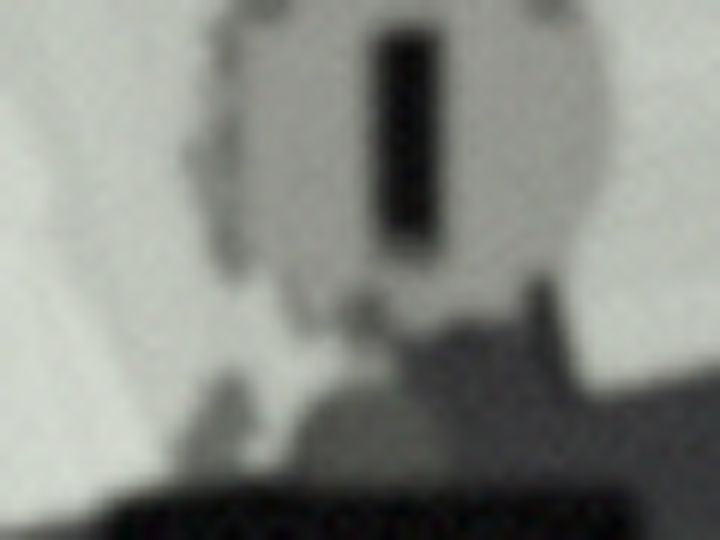

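Run:
```python
from h import *
c=camera_info('wrist'); print(c); c=camera_info('wrist'); T=np.linalg.inv(c['tool_from_camera']); print(T@[0,0,.245,1],KRt('wrist')[:3])
```

```text
{'fovy': 66.52941262789814, 'cx': 320.78879820133386, 'cy': 198.14752544299898, 'tool_from_camera': array([[-9.57238048e-06, -9.51921968e-01, -3.06340607e-01,
         7.74312464e-02],
       [ 9.99999086e-01, -4.23390779e-04,  1.28439587e-03,
        -1.03771965e-03],
       [-1.35234644e-03, -3.06340314e-01,  9.51921101e-01,
         3.12630645e-02],
       [ 0.00000000e+00,  0.00000000e+00,  0.00000000e+00,
         1.00000000e+00]])}
[7.49413520e-04 8.23182502e-03 2.27182367e-01 1.00000000e+00] (np.float64(304.88000290655543), 320.78879820133386, 198.14752544299898)
```

```bash
python3 - <<'E'
from h import *
A=np.array([camera_info('wrist')['tool_from_camera'] for _ in range(50)]); print(A.std(0).max(),A[0][:3,3],A[-1][:3,3])
for n in('top','side'):
  A=np.array([camera_info(n)['tvec'] for _ in range(5)]);print(n,A[0],A.std(0))
E
grep -c . h.py
```

```text
1.1102230246251565e-15 [ 0.07743125 -0.00103772  0.03126306] [ 0.07743125 -0.00103772  0.03126306]
top [-0.04589939  0.58783877  1.41678713] [0. 0. 0.]
side [-0.51124805  0.22923764  1.0933071 ] [0.00000000e+00 2.77555756e-17 0.00000000e+00]
49
```

>>> move_arm([
  {"x": 2.5, "y": 2.9, "z": 10, "rx": 0, "ry": 0.3, "rz": 0, "grip": 10},
  {"x": 2.5, "y": 2.9, "z": 30, "rx": 0, "ry": 0.3, "rz": 0, "grip": 10},
  {"x": 2.5, "y": 2.9, "z": 32, "rx": 0, "ry": 0.3, "rz": 0, "grip": 10},
  {"x": 2.5, "y": 2.9, "z": 32, "rx": 0, "ry": 0.3, "rz": 0, "grip": 10},
])

```text
time: 11.22
eef_pos: [0.6998, 0.0368, 0.3048]
orientation: [-0.523, -2.566, 0.032]
ft_force: [-0.3, -0.6, -0.9]
width: 0.02
```

```bash
cat >> h.py <<'E'
def ana(tag,slotpx,tippx,n):
    s,im,d=load(tag); R0=R.from_rotvec(s['orientation']).as_matrix(); N=face_axes()[2]; z=R0[:,2]
    q=R0.T@(ray_plane('wrist',slotpx,N,face_pt(0,0,n),s)-s['eef_pos'])*1e3
    t=R0.T@(ray_plane('wrist',tippx,z,s['eef_pos']+.245*z,s)-s['eef_pos'])*1e3
    print('slot',q.round(2),'tipedge',t.round(2))
E
python3 - <<'E'
from h import *
s,im,d=snap('wrist','w10'); print(s['time'],s['q'].round(3),s['ft_force'],s['moment'],s['width'])
print(camera_info('wrist')['tool_from_camera'][:3,3])
rel(*tip_pose(-.0543,.068,.027,14))
c=im[170:225,290:350]; cv2.imwrite("pics/w10b.png",cv2.resize(c[:,:,::-1],None,fx=11,fy=11,interpolation=cv2.INTER_CUBIC))
E
```

```text
11.225 [-0.023  0.694  1.312  0.066  1.654 -1.204] [-0.29025217 -0.6217842  -0.86140542] [-0.05258497 -0.30585188  0.02835927] 0.020013290806735026
[ 0.07743105 -0.00103945  0.03125874]
xyz [-2.2 -2.3  2. ] rot [-0.01  0.08 -0.09]
```

View pics/w10b.png

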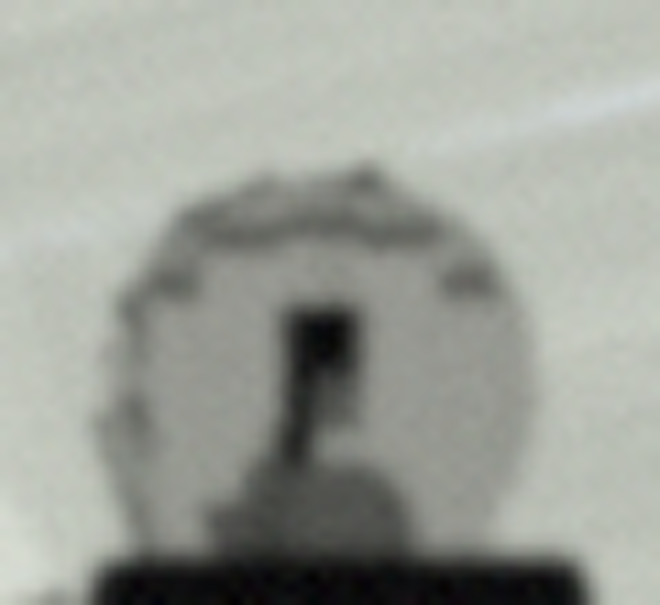

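Run:
```python
from h import *
ana('w10',(319.,197.4),(320.3,203.8),.017)
ana('w10',(319.,197.4),(320.3,204.5),.017)
```

```text
slot [  5.57  -2.12 256.44] tipedge [  4.25  -1.11 245.  ]
slot [  5.57  -2.12 256.44] tipedge [  3.7   -1.11 245.  ]
```

>>> move_arm([
  {"x": -1.2, "y": -1.2, "z": 4, "rx": 0, "ry": 0, "rz": 2, "grip": 10},
  {"x": -1.2, "y": -1.2, "z": 8, "rx": 0, "ry": 0, "rz": 2, "grip": 10},
  {"x": -1.2, "y": -1.2, "z": 12, "rx": 0, "ry": 0, "rz": 2, "grip": 10},
  {"x": -1.2, "y": -1.2, "z": 14, "rx": 0, "ry": 0, "rz": 2, "grip": 10},
  {"x": -1.2, "y": -1.2, "z": 14, "rx": 0, "ry": 0, "rz": 2, "grip": 10},
])

```text
time: 11.9
eef_pos: [0.6934, 0.0365, 0.2916]
orientation: [-0.567, -2.556, 0.045]
ft_force: [-0.2, -0.0, -0.9]
width: 0.0202
```

```bash
cat >> h.py <<'E'
def st(ref=None):
    s=read_state(); R0=R.from_rotvec(s['orientation']).as_matrix()
    print(round(s['time'],2),'F tool',(R0.T@s['ft_force']).round(2),'M tool',(R0.T@s['moment']).round(3),'w',round(s['width'],4),'q6',s['q'][5].round(3))
    p=s['eef_pos']+R0@TIP-face_pt(0,0,0); U,L,N=face_axes(); print('tip u,l,n mm',(p@U*1e3).round(2),(p@L*1e3).round(2),(p@N*1e3).round(2),'tilt deg',np.degrees(np.arccos(-R0[:,2]@N)).round(2))
E
python3 - <<'E'
from h import *
st()
s,im,d=snap('wrist','w11')
c=im[170:225,290:350]; cv2.imwrite("pics/w11b.png",cv2.resize(c[:,:,::-1],None,fx=11,fy=11,interpolation=cv2.INTER_CUBIC))
E
```

```text
11.9 F tool [-0.26  0.03  0.91] M tool [-0.102 -0.289 -0.016] w 0.0202 q6 -1.171
tip u,l,n mm -53.61 66.89 13.83 tilt deg 0.06
```

View pics/w11b.png

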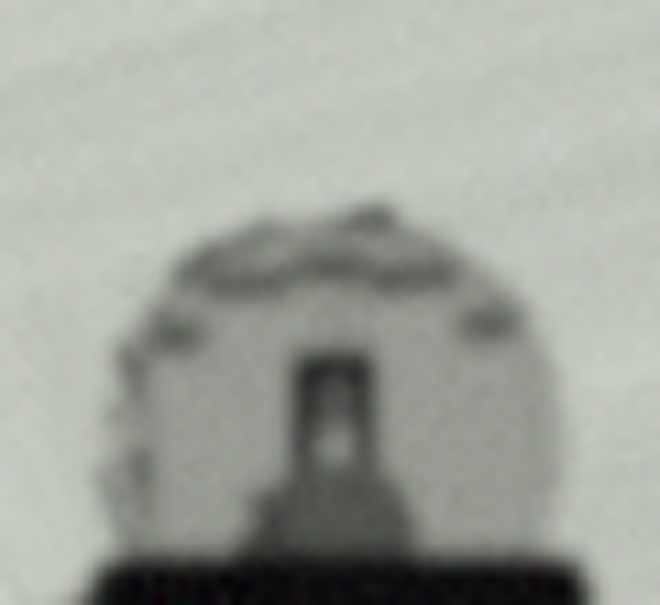

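>>> move_arm([
  {"x": 0, "y": 0, "z": 2, "rx": 0, "ry": 0, "rz": 0, "grip": 10},
  {"x": 0, "y": 0, "z": 4, "rx": 0, "ry": 0, "rz": 0, "grip": 10},
  {"x": 0, "y": 0, "z": 4, "rx": 0, "ry": 0, "rz": 0, "grip": 10},
])

```text
time: 12.32
eef_pos: [0.6913, 0.0368, 0.2881]
orientation: [-0.567, -2.556, 0.045]
ft_force: [-0.4, -0.1, -1.5]
width: 0.0206
```

Run:
```python
from h import *
st()
```

```text
12.32 F tool [-0.39 -0.03  1.5 ] M tool [-0.08  -0.34   0.022] w 0.0206 q6 -1.171
tip u,l,n mm -53.57 66.92 9.84 tilt deg 0.06
```

>>> move_arm([
  {"x": 0, "y": 0, "z": 1, "rx": 0, "ry": 0, "rz": 0, "grip": 10},
  {"x": 0, "y": 0, "z": 2, "rx": 0, "ry": 0, "rz": 0, "grip": 10},
  {"x": 0, "y": 0, "z": 2, "rx": 0, "ry": 0, "rz": 0, "grip": 10},
])

```text
time: 12.7
eef_pos: [0.6909, 0.0368, 0.2875]
orientation: [-0.568, -2.558, 0.044]
ft_force: [1.5, -1.2, 2.7]
width: 0.0199
```

Run:
```python
from h import *
st()
s,im,d=snap('wrist','w12')
c=im[170:225,290:350]; cv2.imwrite("pics/w12b.png",cv2.resize(c[:,:,::-1],None,fx=11,fy=11,interpolation=cv2.INTER_CUBIC))
```

```text
12.7 F tool [-0.34 -0.89 -3.2 ] M tool [-0.029 -0.161  0.003] w 0.0199 q6 -1.172
tip u,l,n mm -53.88 66.87 9.04 tilt deg 0.09
```

View pics/w12b.png

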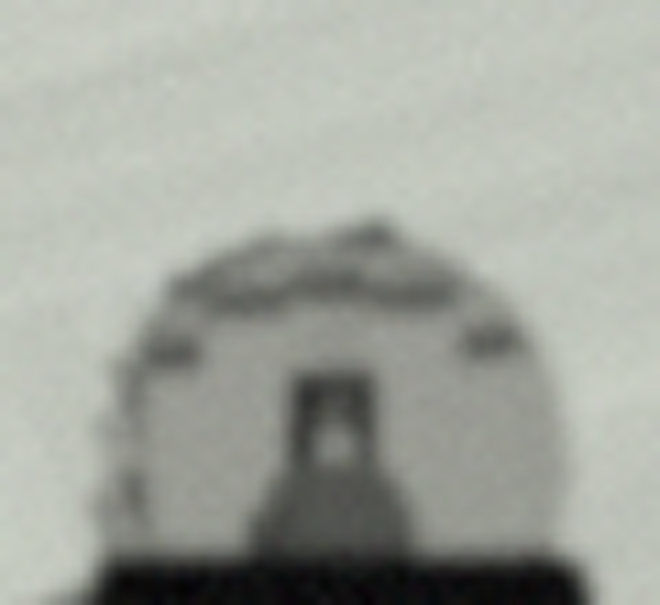

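>>> move_arm([
  {"x": 0, "y": 0.2, "z": 0.3, "rx": 0, "ry": 0, "rz": 6, "grip": 10},
  {"x": 0, "y": 0.35, "z": 0.4, "rx": 0, "ry": 0, "rz": 12, "grip": 10},
  {"x": -0.1, "y": 0.5, "z": 0.5, "rx": 0, "ry": 0, "rz": 18, "grip": 10},
  {"x": -0.15, "y": 0.7, "z": 0.6, "rx": 0, "ry": 0, "rz": 24, "grip": 10},
  {"x": -0.2, "y": 0.85, "z": 0.8, "rx": 0, "ry": 0, "rz": 30, "grip": 10},
  {"x": -0.3, "y": 1, "z": 0.9, "rx": 0, "ry": 0, "rz": 36, "grip": 10},
  {"x": -0.4, "y": 1.1, "z": 1, "rx": 0, "ry": 0, "rz": 40, "grip": 10},
  {"x": -0.4, "y": 1.1, "z": 1, "rx": 0, "ry": 0, "rz": 40, "grip": 10},
])

```text
time: 13.75
eef_pos: [0.6912, 0.0375, 0.2865]
orientation: [-1.423, -2.235, 0.284]
ft_force: [2.1, -1.4, 4.9]
width: 0.0202
```

Run:
```python
from h import *
st()
s,im,d=snap('wrist','w13')
c=im[150:300,240:420]; cv2.imwrite("pics/w13b.png",cv2.resize(c[:,:,::-1],None,fx=4,fy=4,interpolation=cv2.INTER_CUBIC))
```

```text
13.75 F tool [-0.64 -0.97 -5.35] M tool [-0.008 -0.333 -0.094] w 0.0202 q6 -0.473
tip u,l,n mm -54.35 67.34 8.28 tilt deg 0.13
```

View pics/w13b.png

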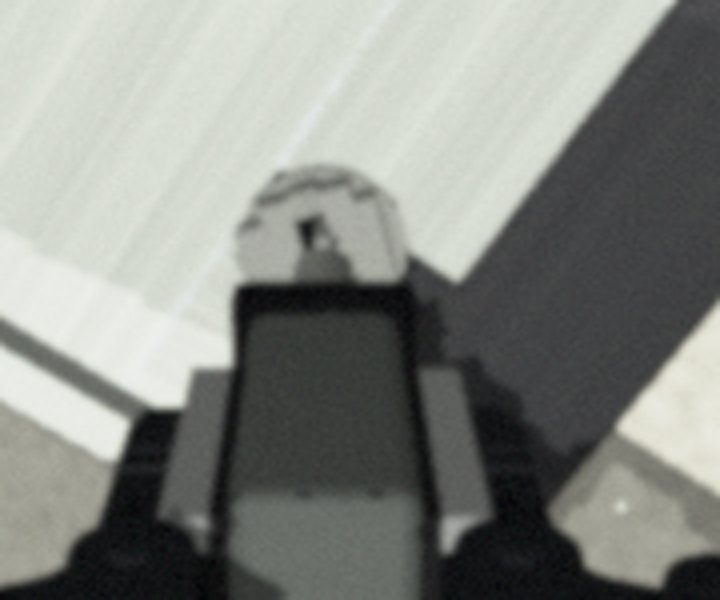

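>>> move_arm([
  {"x": 0, "y": 0.2, "z": 0.1, "rx": 0, "ry": 0, "rz": 6, "grip": 10},
  {"x": 0, "y": 0.35, "z": 0.3, "rx": 0, "ry": 0, "rz": 12, "grip": 10},
  {"x": -0.1, "y": 0.5, "z": 0.4, "rx": 0, "ry": 0, "rz": 18, "grip": 10},
  {"x": -0.15, "y": 0.7, "z": 0.6, "rx": 0, "ry": 0, "rz": 24, "grip": 10},
  {"x": -0.2, "y": 0.85, "z": 0.7, "rx": 0, "ry": 0, "rz": 30, "grip": 10},
  {"x": -0.3, "y": 1, "z": 0.8, "rx": 0, "ry": 0, "rz": 36, "grip": 10},
  {"x": -0.4, "y": 1.1, "z": 0.9, "rx": 0, "ry": 0, "rz": 40, "grip": 10},
  {"x": -0.4, "y": 1.1, "z": 0.9, "rx": 0, "ry": 0, "rz": 40, "grip": 10},
])

```text
time: 14.8
eef_pos: [0.6917, 0.0376, 0.285]
orientation: [-2.157, -1.657, 0.502]
ft_force: [1.9, -2.8, 5.9]
width: 0.0204
```

Run:
```python
from h import *
st()
s,im,d=snap('wrist','w14')
c=im[150:300,240:420]; cv2.imwrite("pics/w14b.png",cv2.resize(c[:,:,::-1],None,fx=4,fy=4,interpolation=cv2.INTER_CUBIC))
```

```text
14.8 F tool [-2.58 -0.71 -6.24] M tool [-0.093 -0.478 -0.038] w 0.0204 q6 0.224
tip u,l,n mm -54.42 67.74 7.25 tilt deg 0.13
```

View pics/w14b.png

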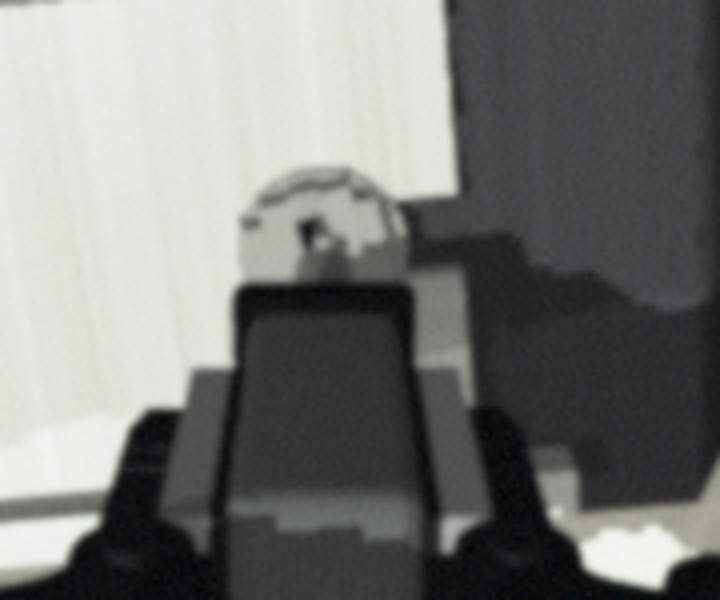

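>>> move_arm([
  {"x": 0, "y": 0.1, "z": 0, "rx": 0, "ry": 0, "rz": 3, "grip": 10},
  {"x": 0, "y": 0.2, "z": 0, "rx": 0, "ry": 0, "rz": 6, "grip": 10},
  {"x": 0, "y": 0.2, "z": 0, "rx": 0, "ry": 0, "rz": 6, "grip": 10},
])

```text
time: 15.22
eef_pos: [0.6918, 0.0376, 0.2848]
orientation: [-2.252, -1.55, 0.532]
ft_force: [2.6, -0.7, 4.3]
width: 0.0204
```

Run:
```python
from h import *
st()
```

```text
15.22 F tool [-0.24  0.25 -5.06] M tool [-0.127 -0.464 -0.067] w 0.0204 q6 0.329
tip u,l,n mm -54.39 67.81 7.15 tilt deg 0.13
```

>>> move_arm([
  {"x": 0, "y": 0.1, "z": 0, "rx": 0, "ry": 0, "rz": 3, "grip": 10},
  {"x": 0, "y": 0.2, "z": 0, "rx": 0, "ry": 0, "rz": 6, "grip": 10},
  {"x": 0, "y": 0.2, "z": 0, "rx": 0, "ry": 0, "rz": 6, "grip": 10},
])

```text
time: 15.6
eef_pos: [0.6919, 0.0376, 0.2848]
orientation: [-2.343, -1.439, 0.56]
ft_force: [2.1, -1.8, 5.2]
width: 0.0201
```

Run:
```python
from h import *
st()
s,im,d=snap('wrist','w15')
c=im[150:300,240:420]; cv2.imwrite("pics/w15b.png",cv2.resize(c[:,:,::-1],None,fx=4,fy=4,interpolation=cv2.INTER_CUBIC))
```

```text
15.6 F tool [-1.56 -0.08 -5.65] M tool [-0.116 -0.375 -0.209] w 0.0201 q6 0.433
tip u,l,n mm -54.32 67.66 7.16 tilt deg 0.11
```

View pics/w15b.png

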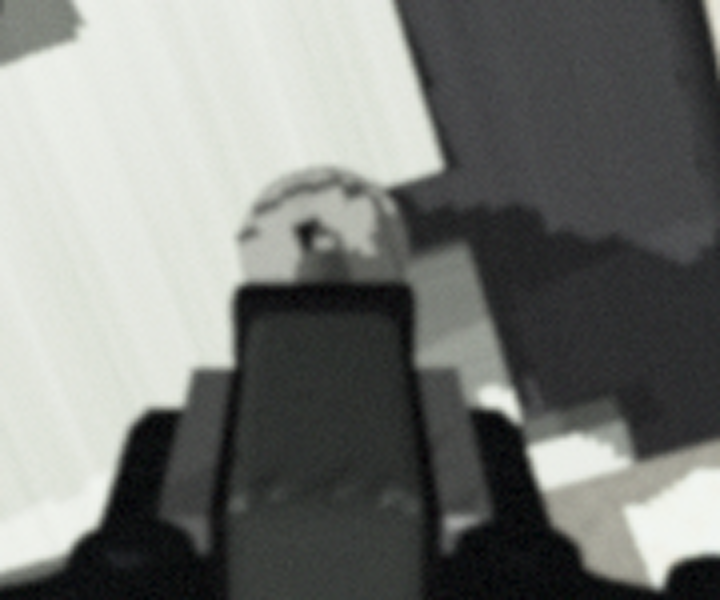

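Run:
```python
from h import *
R0=R.from_rotvec(read_state()['orientation']).as_matrix()
d,r=rel(*tip_pose(-.0538,-.0684,.045,5))
```

```text
xyz [126.7 -43.  -38.1] rot [-1.0000e-02  1.2000e-01 -1.0294e+02]
```

>>> move_arm([
  {"x": 0, "y": 0, "z": 0, "rx": 0, "ry": 0, "rz": -6, "grip": 10},
  {"x": 0, "y": 0, "z": -5, "rx": 0, "ry": 0, "rz": -8, "grip": 10},
  {"x": 0, "y": 0, "z": -20, "rx": 0, "ry": 0, "rz": -8, "grip": 10},
  {"x": 0, "y": 0, "z": -60, "rx": 0, "ry": 0, "rz": -15, "grip": 10},
  {"x": 15, "y": -5, "z": -60, "rx": 0, "ry": 0, "rz": -25, "grip": 10},
  {"x": 30, "y": -10, "z": -60, "rx": 0, "ry": 0, "rz": -35, "grip": 10},
  {"x": 50, "y": -17, "z": -60, "rx": 0, "ry": 0, "rz": -45, "grip": 10},
  {"x": 70, "y": -24, "z": -60, "rx": 0, "ry": 0, "rz": -55, "grip": 10},
  {"x": 90, "y": -31, "z": -60, "rx": 0, "ry": 0, "rz": -65, "grip": 10},
  {"x": 110, "y": -38, "z": -60, "rx": 0, "ry": 0, "rz": -75, "grip": 10},
  {"x": 126.7, "y": -43, "z": -55, "rx": 0, "ry": 0, "rz": -85, "grip": 10},
  {"x": 126.7, "y": -43, "z": -50, "rx": 0, "ry": 0, "rz": -95, "grip": 10},
  {"x": 126.7, "y": -43, "z": -38, "rx": 0, "ry": 0.1, "rz": -103, "grip": 10},
  {"x": 126.7, "y": -43, "z": -38, "rx": 0, "ry": 0.1, "rz": -103, "grip": 10},
  {"x": 126.7, "y": -43, "z": -38, "rx": 0, "ry": 0.1, "rz": -103, "grip": 10},
])

```text
time: 17.52
eef_pos: [0.7302, 0.1674, 0.3179]
orientation: [-0.323, -2.598, -0.024]
ft_force: [0.3, -0.7, -0.4]
width: 0.0199
```

Run:
```python
from h import *
st()
s,im,d=snap('wrist','w16')
c=im[160:220,290:350]; cv2.imwrite("pics/w16b.png",cv2.resize(c[:,:,::-1],None,fx=10,fy=10,interpolation=cv2.INTER_CUBIC))
```

```text
17.52 F tool [-0.6  -0.57  0.17] M tool [-0.085 -0.284 -0.008] w 0.0199 q6 -1.201
tip u,l,n mm -54.31 -68.84 44.67 tilt deg 0.04
```

View pics/w16.png

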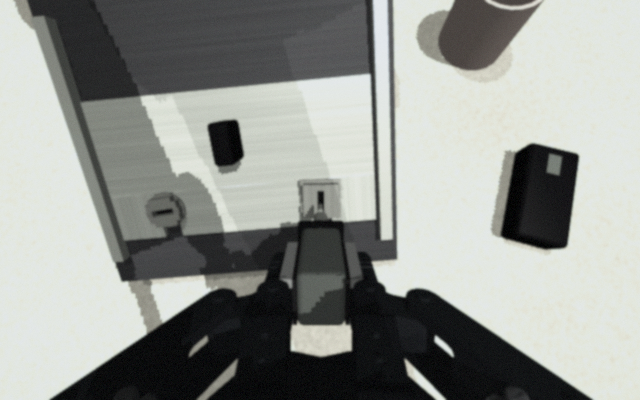

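View pics/w16b.png

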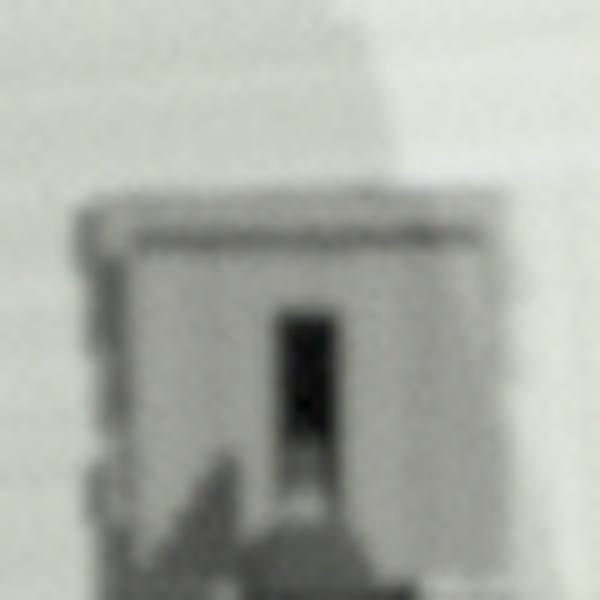

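Run:
```python
from h import *
ana('w16',(320.4,190.8),(320.4,203.9),.022)
```

```text
slot [  7.71  -1.19 267.68] tipedge [  4.29  -1.19 245.  ]
```

>>> move_arm([
  {"x": 0.6, "y": 0, "z": 8, "rx": 0, "ry": 0, "rz": 0, "grip": 10},
  {"x": 0.6, "y": 0, "z": 16, "rx": 0, "ry": 0, "rz": 0, "grip": 10},
  {"x": 0.6, "y": 0, "z": 20, "rx": 0, "ry": 0, "rz": 0, "grip": 10},
  {"x": 0.6, "y": 0, "z": 24, "rx": 0, "ry": 0, "rz": 0, "grip": 10},
  {"x": 0.6, "y": 0, "z": 26, "rx": 0, "ry": 0, "rz": 0, "grip": 10},
  {"x": 0.6, "y": 0, "z": 26, "rx": 0, "ry": 0, "rz": 0, "grip": 10},
])

```text
time: 18.32
eef_pos: [0.7165, 0.1696, 0.2952]
orientation: [-0.32, -2.598, -0.024]
ft_force: [0.4, -0.0, -0.9]
width: 0.0204
```

Run:
```python
from h import *
st()
s,im,d=snap('wrist','w17')
c=im[170:230,290:350]; cv2.imwrite("pics/w17b.png",cv2.resize(c[:,:,::-1],None,fx=10,fy=10,interpolation=cv2.INTER_CUBIC))
```

```text
18.32 F tool [-0.8   0.1   0.61] M tool [ 0.021 -0.282  0.037] w 0.0204 q6 -1.206
tip u,l,n mm -53.5 -68.79 18.04 tilt deg 0.05
```

View pics/w17b.png

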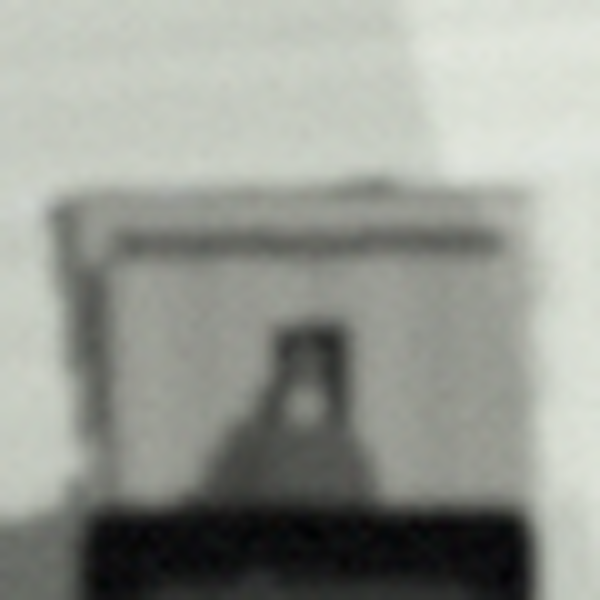

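>>> move_arm([
  {"x": 0, "y": 0.4, "z": 2, "rx": 0, "ry": 0, "rz": 0, "grip": 10},
  {"x": 0, "y": 0.4, "z": 4, "rx": 0, "ry": 0, "rz": 0, "grip": 10},
  {"x": 0, "y": 0.4, "z": 6, "rx": 0, "ry": 0, "rz": 0, "grip": 10},
  {"x": 0, "y": 0.4, "z": 6, "rx": 0, "ry": 0, "rz": 0, "grip": 10},
])

```text
time: 18.88
eef_pos: [0.714, 0.1703, 0.2909]
orientation: [-0.32, -2.599, -0.025]
ft_force: [2.2, -0.2, 2.6]
width: 0.0206
```

Run:
```python
from h import *
st()
```

```text
18.88 F tool [-0.59  0.16 -3.3 ] M tool [ 0.049 -0.236 -0.004] w 0.0206 q6 -1.206
tip u,l,n mm -53.72 -69.26 13.02 tilt deg 0.05
```

>>> move_arm([
  {"x": 0, "y": 0, "z": 2, "rx": 0, "ry": 0, "rz": 0, "grip": 10},
  {"x": 0, "y": 0, "z": 4, "rx": 0, "ry": 0, "rz": 0, "grip": 10},
  {"x": 0, "y": 0, "z": 6, "rx": 0, "ry": 0, "rz": 0, "grip": 10},
  {"x": 0, "y": 0, "z": 7, "rx": 0, "ry": 0, "rz": 0, "grip": 10},
  {"x": 0, "y": 0, "z": 7, "rx": 0, "ry": 0, "rz": 0, "grip": 10},
])

```text
time: 19.5
eef_pos: [0.711, 0.1708, 0.2861]
orientation: [-0.32, -2.601, -0.025]
ft_force: [2.6, -1.5, 7.6]
width: 0.0201
```

Run:
```python
from h import *
st()
s,im,d=snap('wrist','w18')
c=im[170:300,260:390]; cv2.imwrite("pics/w18b.png",cv2.resize(c[:,:,::-1],None,fx=4.5,fy=4.5,interpolation=cv2.INTER_CUBIC))
```

```text
19.5 F tool [ 1.22 -1.21 -7.97] M tool [ 0.135 -0.055 -0.026] w 0.0201 q6 -1.207
tip u,l,n mm -53.84 -69.3 7.29 tilt deg 0.13
```

View pics/w18b.png

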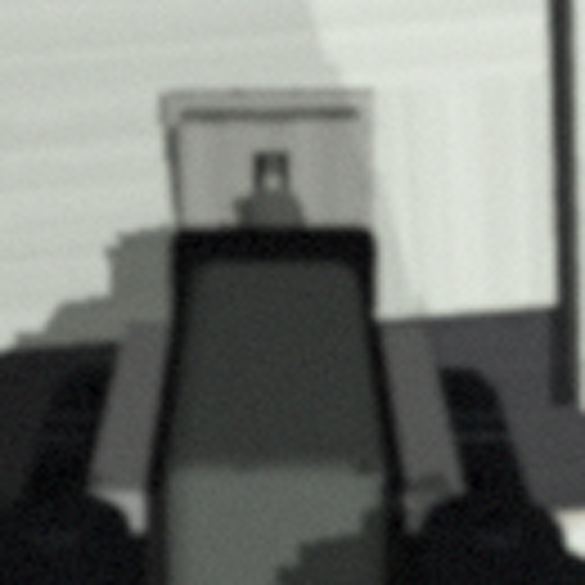

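>>> move_arm([
  {"x": 0, "y": 0.1, "z": 1.5, "rx": 0, "ry": 0, "rz": 3, "grip": 10},
  {"x": 0, "y": 0.25, "z": 1.8, "rx": 0, "ry": 0, "rz": 9, "grip": 10},
  {"x": -0.1, "y": 0.4, "z": 1.8, "rx": 0, "ry": 0, "rz": 15, "grip": 10},
  {"x": -0.15, "y": 0.6, "z": 1.8, "rx": 0, "ry": 0, "rz": 21, "grip": 10},
  {"x": -0.2, "y": 0.8, "z": 1.8, "rx": 0, "ry": 0, "rz": 27, "grip": 10},
  {"x": -0.3, "y": 0.95, "z": 1.8, "rx": 0, "ry": 0, "rz": 33, "grip": 10},
  {"x": -0.4, "y": 1.1, "z": 1.8, "rx": 0, "ry": 0, "rz": 40, "grip": 10},
  {"x": -0.4, "y": 1.1, "z": 1.8, "rx": 0, "ry": 0, "rz": 40, "grip": 10},
])

```text
time: 20.55
eef_pos: [0.7114, 0.1713, 0.2857]
orientation: [-1.2, -2.351, 0.217]
ft_force: [5.0, -2.6, 10.3]
width: 0.0197
```

Run:
```python
from h import *
st()
s,im,d=snap('wrist','w19')
c=im[170:300,260:390]; cv2.imwrite("pics/w19b.png",cv2.resize(c[:,:,::-1],None,fx=4.5,fy=4.5,interpolation=cv2.INTER_CUBIC))
```

```text
20.55 F tool [ -0.93  -1.56 -11.64] M tool [ 0.358 -0.309 -0.047] w 0.0197 q6 -0.507
tip u,l,n mm -54.79 -68.66 7.19 tilt deg 0.27
```

View pics/w19b.png

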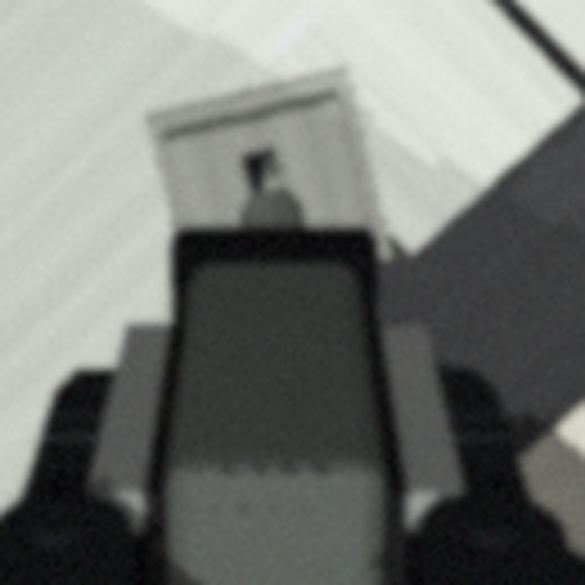

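>>> move_arm([
  {"x": 0, "y": 0.2, "z": 0, "rx": 0, "ry": 0, "rz": 6, "grip": 10},
  {"x": 0, "y": 0.35, "z": 0, "rx": 0, "ry": 0, "rz": 12, "grip": 10},
  {"x": -0.1, "y": 0.5, "z": 0, "rx": 0, "ry": 0, "rz": 18, "grip": 10},
  {"x": -0.15, "y": 0.7, "z": 0, "rx": 0, "ry": 0, "rz": 24, "grip": 10},
  {"x": -0.2, "y": 0.85, "z": 0, "rx": 0, "ry": 0, "rz": 30, "grip": 10},
  {"x": -0.3, "y": 1, "z": 0, "rx": 0, "ry": 0, "rz": 36, "grip": 10},
  {"x": -0.4, "y": 1.1, "z": 0, "rx": 0, "ry": 0, "rz": 42, "grip": 10},
  {"x": -0.5, "y": 1.2, "z": 0, "rx": 0, "ry": 0, "rz": 48, "grip": 10},
  {"x": -0.7, "y": 1.3, "z": 0, "rx": 0, "ry": 0, "rz": 54, "grip": 10},
  {"x": -0.7, "y": 1.3, "z": 0, "rx": 0, "ry": 0, "rz": 54, "grip": 10},
])

```text
time: 21.85
eef_pos: [0.7125, 0.1713, 0.2851]
orientation: [-2.209, -1.602, 0.515]
ft_force: [3.6, -3.5, 10.3]
width: 0.0199
```

Run:
```python
from h import *
st()
s,im,d=snap('wrist','w20')
c=im[170:300,260:390]; cv2.imwrite("pics/w20b.png",cv2.resize(c[:,:,::-1],None,fx=4.5,fy=4.5,interpolation=cv2.INTER_CUBIC))
```

```text
21.85 F tool [ -3.13  -1.08 -11.  ] M tool [ 0.082 -0.678 -0.056] w 0.0199 q6 0.436
tip u,l,n mm -54.56 -67.81 7.12 tilt deg 0.2
```

View pics/w20b.png

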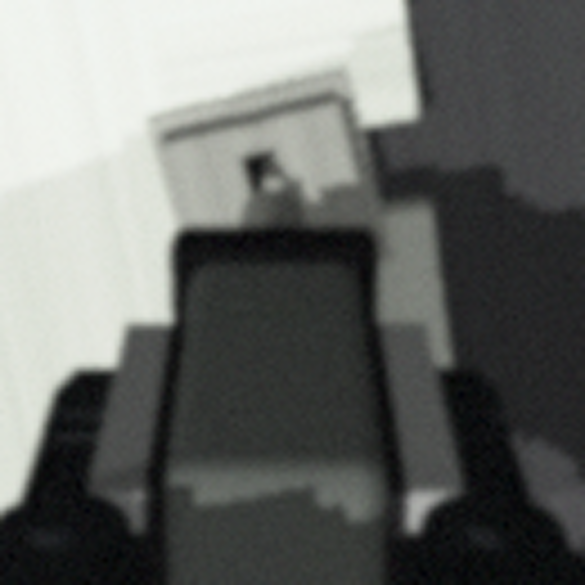

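>>> move_arm([
  {"x": 0, "y": 0.2, "z": 0, "rx": 0, "ry": 0, "rz": 4, "grip": 10},
  {"x": 0, "y": 0.3, "z": 0, "rx": 0, "ry": 0, "rz": 8, "grip": 10},
  {"x": 0, "y": 0.4, "z": 0, "rx": 0, "ry": 0, "rz": 12, "grip": 10},
  {"x": 0, "y": 0.4, "z": 0, "rx": 0, "ry": 0, "rz": 12, "grip": 10},
])

```text
time: 22.4
eef_pos: [0.7127, 0.1713, 0.2849]
orientation: [-2.389, -1.378, 0.572]
ft_force: [2.9, -2.8, 11.0]
width: 0.02
```

Run:
```python
from h import *
st()
```

```text
22.4 F tool [ -3.09  -1.59 -11.24] M tool [ 0.021 -0.649 -0.195] w 0.02 q6 0.644
tip u,l,n mm -54.43 -67.91 7.12 tilt deg 0.18
```

>>> move_arm([
  {"x": 0, "y": 0.1, "z": 0, "rx": 0, "ry": 0, "rz": 3, "grip": 10},
  {"x": 0, "y": 0.1, "z": 0, "rx": 0, "ry": 0, "rz": 5, "grip": 10},
  {"x": 0, "y": 0.1, "z": 0, "rx": 0, "ry": 0, "rz": 5, "grip": 10},
])

```text
time: 22.78
eef_pos: [0.7128, 0.1713, 0.2849]
orientation: [-2.459, -1.28, 0.594]
ft_force: [4.0, -4.1, 11.5]
width: 0.0205
```

Run:
```python
from h import *
st()
s,im,d=snap('wrist','w21')
c=im[170:300,260:390]; cv2.imwrite("pics/w21b.png",cv2.resize(c[:,:,::-1],None,fx=4.5,fy=4.5,interpolation=cv2.INTER_CUBIC))
```

```text
22.77 F tool [ -3.87  -0.1  -12.27] M tool [-0.066 -0.675 -0.369] w 0.0205 q6 0.731
tip u,l,n mm -54.38 -67.98 7.13 tilt deg 0.18
```

View pics/w21b.png

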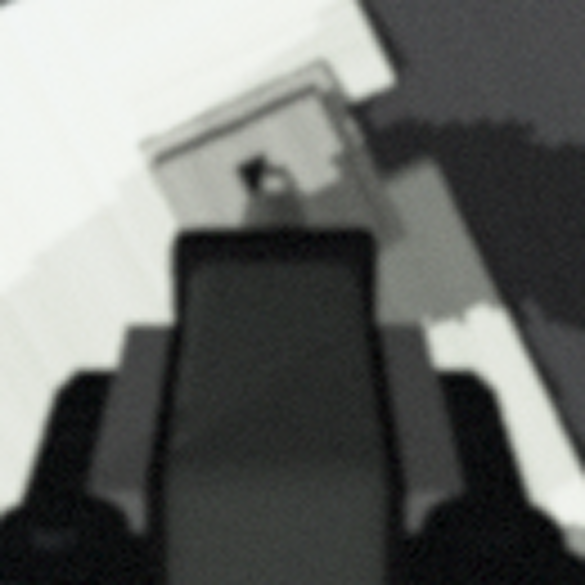

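>>> move_arm([
  {"x": 0, "y": 0, "z": 0, "rx": 0, "ry": 0, "rz": -5, "grip": 10},
  {"x": 0, "y": 0, "z": 0, "rx": 0, "ry": 0, "rz": -10, "grip": 10},
  {"x": 0, "y": 0, "z": -4, "rx": 0, "ry": 0, "rz": -11, "grip": 10},
  {"x": 0, "y": 0, "z": -15, "rx": 0, "ry": 0, "rz": -11, "grip": 10},
  {"x": 0, "y": 0, "z": -50, "rx": 0, "ry": 0, "rz": -11, "grip": 10},
  {"x": 0, "y": 0, "z": -90, "rx": 0, "ry": 0, "rz": -11, "grip": 10},
  {"x": 0, "y": 0, "z": -90, "rx": 0, "ry": 0, "rz": -11, "grip": 10},
])

```text
time: 23.7
eef_pos: [0.7575, 0.165, 0.3622]
orientation: [-2.301, -1.493, 0.539]
ft_force: [-0.3, -0.4, -0.9]
width: 0.02
```

Run:
```python
from h import *
st()
s,im,d=snap('wrist','w22'); print(s['q'].round(3),s['eef_pos'])
d,r=rel(tool_down(40),[.5142,-.3623,.41])
print(np.linalg.norm(r)); R0=R.from_rotvec(s['orientation']).as_matrix(); print('world up in tool',R0.T@[0,0,1])
```

```text
23.7 F tool [-0.32  0.38  0.88] M tool [-0.275  0.037  0.005] w 0.02 q6 0.551
tip u,l,n mm -55.71 -69.35 96.63 tilt deg 0.33
[0.132 0.785 1.04  0.148 1.813 0.551] [0.7575323  0.16496906 0.36215053]
xyz [-581.5  -10.4   34. ] rot [-26.67  14.14  25.34]
39.41209565806368
world up in tool [-0.12665305 -0.47893542 -0.86866557]
```

View pics/w22.png

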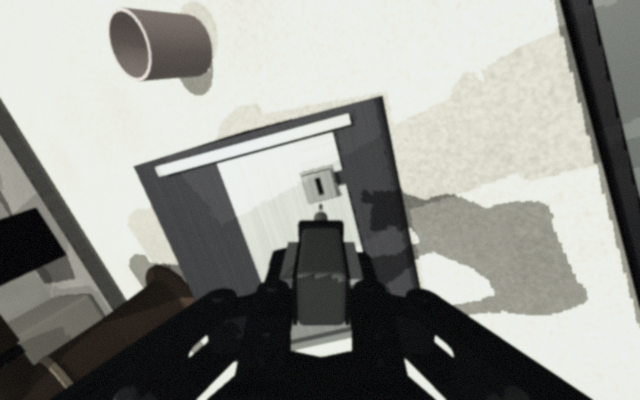

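>>> move_arm([
  {"x": -50, "y": -1, "z": 0, "rx": -2, "ry": 1, "rz": 2, "grip": 10},
  {"x": -110, "y": -2, "z": 0, "rx": -5, "ry": 2.6, "rz": 4.6, "grip": 10},
  {"x": -170, "y": -3, "z": 5, "rx": -8, "ry": 4.2, "rz": 7.6, "grip": 10},
  {"x": -230, "y": -4, "z": 10, "rx": -11, "ry": 5.8, "rz": 10.5, "grip": 10},
  {"x": -290, "y": -5, "z": 15, "rx": -14, "ry": 7.4, "rz": 13.3, "grip": 10},
  {"x": -350, "y": -6, "z": 20, "rx": -17, "ry": 9, "rz": 16.2, "grip": 10},
  {"x": -410, "y": -7, "z": 24, "rx": -20, "ry": 10.6, "rz": 19, "grip": 10},
  {"x": -470, "y": -8, "z": 28, "rx": -23, "ry": 12.2, "rz": 21.9, "grip": 10},
  {"x": -530, "y": -9, "z": 32, "rx": -26.7, "ry": 14.1, "rz": 25.3, "grip": 10},
  {"x": -581.5, "y": -10.4, "z": 34, "rx": -26.7, "ry": 14.1, "rz": 25.3, "grip": 10},
  {"x": -581.5, "y": -10.4, "z": 34, "rx": -26.7, "ry": 14.1, "rz": 25.3, "grip": 10},
  {"x": -581.5, "y": -10.4, "z": 34, "rx": -26.7, "ry": 14.1, "rz": 25.3, "grip": 10},
])

```text
time: 25.25
eef_pos: [0.5133, -0.3614, 0.4078]
orientation: [-2.948, -1.074, 0.006]
ft_force: [0.4, 0.2, -1.4]
width: 0.0206
```

Run:
```python
from h import *
s,im,d=snap('wrist','w23'); print(s['time'],s['q'].round(3),s['eef_pos'],s['ft_force'])
d,r=rel(tool_down(40),[.5142,-.3623,.41])
cv2.imwrite("pics/w23a.png",cv2.resize(im[120:280,250:390,::-1],None,fx=4.5,fy=3.75,interpolation=cv2.INTER_CUBIC))
```

```text
25.25 [-6.830e-01  3.120e-01  1.622e+00 -1.000e-03  1.213e+00  1.900e-01] [ 0.51334558 -0.36138959  0.407844  ] [ 0.44436378  0.23026058 -1.37185355]
xyz [-0.6  1.2 -1.8] rot [-0.26  0.12  0.11]
```

View pics/w23a.png

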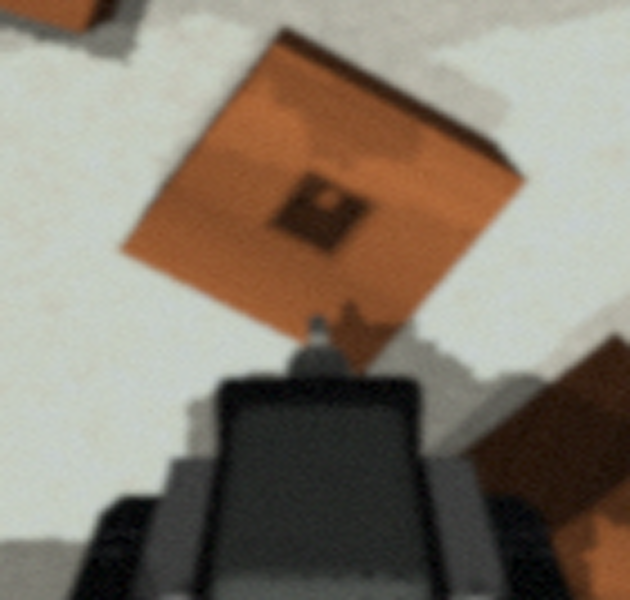

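Run:
```python
from h import *
s,im,d=load('w23'); R0=R.from_rotvec(s['orientation']).as_matrix(); z=R0[:,2]
q=ray_plane('wrist',(321.2,176.7),[0,0,1],[0,0,.062],s); print('hole world',q,'tool',(R0.T@(q-s['eef_pos'])*1e3).round(2))
for Z in(.245,.25):
  t=ray_plane('wrist',(320.,204.4),z,s['eef_pos']+Z*z,s); print('tipedge',(R0.T@(t-s['eef_pos'])*1e3).round(2))
print('vertical in tool',R0.T@[0,0,-1])
```

```text
hole world [ 0.51325402 -0.36093     0.062     ] tool [  0.92   1.41 345.84]
tipedge [  4.53   0.43 245.  ]
tipedge [  2.81   0.41 250.  ]
vertical in tool [0.00202173 0.00526617 0.99998409]
```

>>> move_arm([
  {"x": 1.5, "y": 0.8, "z": 30, "rx": -0.26, "ry": 0.12, "rz": 0, "grip": 10},
  {"x": 1.5, "y": 0.8, "z": 70, "rx": -0.26, "ry": 0.12, "rz": 0, "grip": 10},
  {"x": 1.5, "y": 0.8, "z": 90, "rx": -0.26, "ry": 0.12, "rz": 0, "grip": 10},
  {"x": 1.5, "y": 0.8, "z": 90, "rx": -0.26, "ry": 0.12, "rz": 0, "grip": 10},
])

```text
time: 25.8
eef_pos: [0.5154, -0.3605, 0.3178]
orientation: [-2.95, -1.078, 0.002]
ft_force: [0.7, 0.4, -1.1]
width: 0.02
```

Run:
```python
from h import *
s,im,d=snap('wrist','w24'); print(s['time'],s['eef_pos'],s['ft_force'])
d,r=rel(tool_down(40),[.5142,-.3623,.41])
c=im[170:240,285:355]; cv2.imwrite("pics/w24a.png",cv2.resize(c[:,:,::-1],None,fx=8,fy=8,interpolation=cv2.INTER_CUBIC))
```

```text
25.8 [ 0.51540167 -0.36051112  0.31780326] [ 0.74179598  0.43835515 -1.12841063]
xyz [ -2.   -0.2 -90.2] rot [0.15 0.01 0.14]
```

View pics/w24a.png

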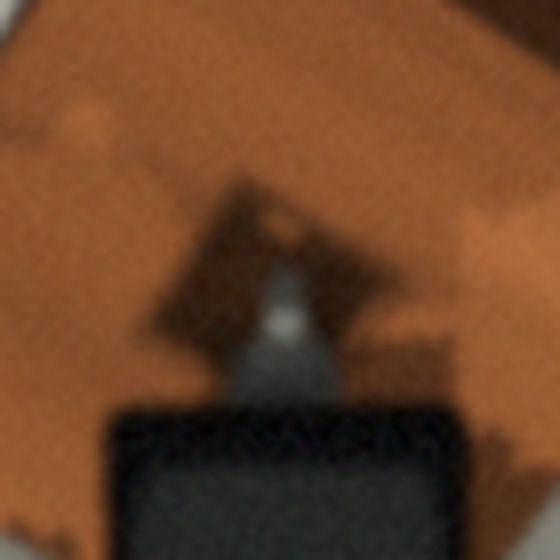

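Run:
```python
from h import *
s,im,d=load('w24'); R0=R.from_rotvec(s['orientation']).as_matrix(); z=R0[:,2]
q=ray_plane('wrist',(319.3,207.1),[0,0,1],[0,0,.062],s); print('hole world',q,'tool',(R0.T@(q-s['eef_pos'])*1e3).round(2))
t=ray_plane('wrist',(320.3,202.7),z,s['eef_pos']+.245*z,s); print('tipedge',(R0.T@(t-s['eef_pos'])*1e3).round(2))
print('vertical in tool',R0.T@[0,0,-1])
```

```text
hole world [ 0.51386962 -0.36121382  0.062     ] tool [-1.410e+00 -1.600e-01  2.558e+02]
tipedge [  5.85   0.64 245.  ]
vertical in tool [8.54016787e-04 1.12333760e-03 9.99999004e-01]
```

>>> move_arm([
  {"x": -0.8, "y": -0.7, "z": 8, "rx": 0, "ry": 0, "rz": 0, "grip": 10},
  {"x": -0.8, "y": -0.7, "z": 16, "rx": 0, "ry": 0, "rz": 0, "grip": 10},
  {"x": -0.8, "y": -0.7, "z": 22, "rx": 0, "ry": 0, "rz": 0, "grip": 10},
  {"x": -0.8, "y": -0.7, "z": 26, "rx": 0, "ry": 0, "rz": 0, "grip": 10},
  {"x": -0.8, "y": -0.7, "z": 26, "rx": 0, "ry": 0, "rz": 0, "grip": 10},
])

```text
time: 26.48
eef_pos: [0.5144, -0.3622, 0.2938]
orientation: [2.949, 1.075, 0.001]
ft_force: [-0.1, 0.1, -1.0]
width: 0.0203
```

Run:
```python
from h import *
st(); s=read_state(); print(s['eef_pos'])
```

```text
26.48 F tool [ 0.02 -0.15  0.99] M tool [ 0.059  0.032 -0.023] w 0.0203 q6 0.19
tip u,l,n mm -74.23 490.24 -8.78 tilt deg 30.13
[ 0.51443664 -0.36218206  0.29377893]
```

>>> move_arm([
  {"x": 0, "y": 0, "z": 10, "rx": 0, "ry": 0, "rz": 0, "grip": 10},
  {"x": 0, "y": 0, "z": 20, "rx": 0, "ry": 0, "rz": 0, "grip": 10},
  {"x": 0, "y": 0, "z": 30, "rx": 0, "ry": 0, "rz": 0, "grip": 10},
  {"x": 0, "y": 0, "z": 36, "rx": 0, "ry": 0, "rz": 0, "grip": 10},
  {"x": 0, "y": 0, "z": 37.5, "rx": 0, "ry": 0, "rz": 0, "grip": 10},
  {"x": 0, "y": 0, "z": 37.5, "rx": 0, "ry": 0, "rz": 0, "grip": 10},
])

```text
time: 27.22
eef_pos: [0.5148, -0.3624, 0.2568]
orientation: [2.948, 1.075, 0.002]
ft_force: [-0.6, 0.3, -0.0]
width: 0.02
```

Run:
```python
from h import *
st(); s=read_state(); print(s['eef_pos'])
```

```text
27.23 F tool [-0.22 -0.61  0.02] M tool [ 0.098  0.052 -0.008] w 0.02 q6 0.19
tip u,l,n mm -93.26 490.54 -40.49 tilt deg 30.18
[ 0.51482316 -0.36242712  0.2568008 ]
```

Go down another 1.5–2 mm until it seats, watching the force.

>>> move_arm([
  {"x": 0, "y": 0, "z": 1, "rx": 0, "ry": 0, "rz": 0, "grip": 10},
  {"x": 0, "y": 0, "z": 2, "rx": 0, "ry": 0, "rz": 0, "grip": 10},
  {"x": 0, "y": 0, "z": 2, "rx": 0, "ry": 0, "rz": 0, "grip": 10},
])

```text
time: 27.6
eef_pos: [0.5148, -0.3624, 0.2552]
orientation: [2.948, 1.075, 0.003]
ft_force: [-1.0, 0.2, 0.9]
width: 0.0199
```

Run:
```python
from h import *
st(); s=read_state(); print(s['eef_pos'])
```

```text
27.6 F tool [-0.64 -0.85 -0.93] M tool [ 0.205 -0.04  -0.029] w 0.0199 q6 0.19
tip u,l,n mm -94.09 490.51 -41.88 tilt deg 30.19
[ 0.51480361 -0.36236475  0.25518123]
```

>>> move_arm([
  {"x": 0, "y": 0, "z": 1, "rx": 0, "ry": 0, "rz": 0, "grip": 10},
  {"x": 0, "y": 0, "z": 1, "rx": 0, "ry": 0, "rz": 0, "grip": 40},
  {"x": 0, "y": 0, "z": 1, "rx": 0, "ry": 0, "rz": 0, "grip": 60},
  {"x": 0, "y": 0, "z": 1, "rx": 0, "ry": 0, "rz": 0, "grip": 85},
  {"x": 0, "y": 0, "z": 1, "rx": 0, "ry": 0, "rz": 0, "grip": 85},
  {"x": 0, "y": 0, "z": -15, "rx": 0, "ry": 0, "rz": 0, "grip": 85},
  {"x": 0, "y": 0, "z": -60, "rx": 0, "ry": 0, "rz": 0, "grip": 85},
  {"x": 0, "y": 0, "z": -120, "rx": 0, "ry": 0, "rz": 0, "grip": 85},
  {"x": 0, "y": 0, "z": -150, "rx": 0, "ry": 0, "rz": 0, "grip": 85},
  {"x": 0, "y": 0, "z": -150, "rx": 0, "ry": 0, "rz": 0, "grip": 85},
])

```text
time: 28.85
eef_pos: [0.5153, -0.3626, 0.4103]
orientation: [2.94, 1.072, 0.01]
ft_force: [-0.7, 0.3, 0.2]
width: 0.0851
```

Run:
```python
from h import *
st()
s,im,d=snap('wrist','w25'); print(s['eef_pos'])
cv2.imwrite("pics/w25a.png",cv2.resize(im[120:280,230:410,::-1],None,fx=4,fy=3.75,interpolation=cv2.INTER_CUBIC))
snap('side','s25',(320,230,460,330),5); s,im,d=snap('top','t25'); 
cv2.imwrite("pics/t25a.png",cv2.resize(im[150:270,180:330,::-1],None,fx=5,fy=5,interpolation=cv2.INTER_CUBIC))
```

```text
28.85 F tool [-0.32 -0.7  -0.21] M tool [-0.002 -0.038 -0.008] w 0.0851 q6 0.19
tip u,l,n mm -18.7 491.86 93.77 tilt deg 30.66
[ 0.51530634 -0.36263829  0.41033131]
```

View pics/w25a.png

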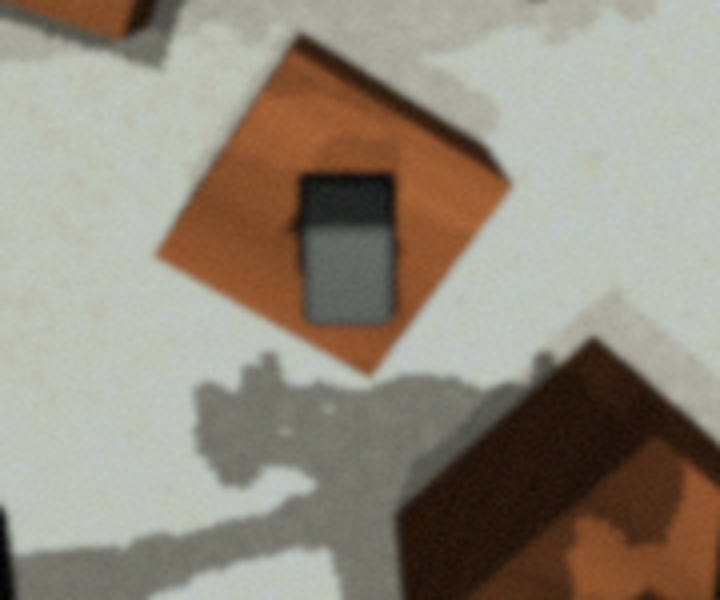

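View pics/s25.png

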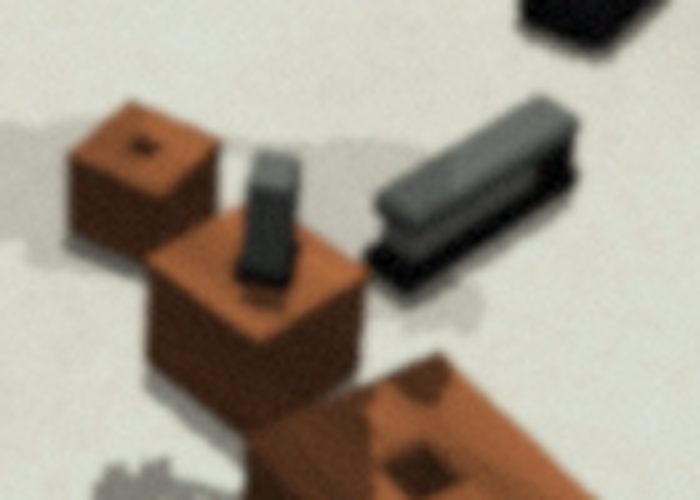

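View pics/t25a.png

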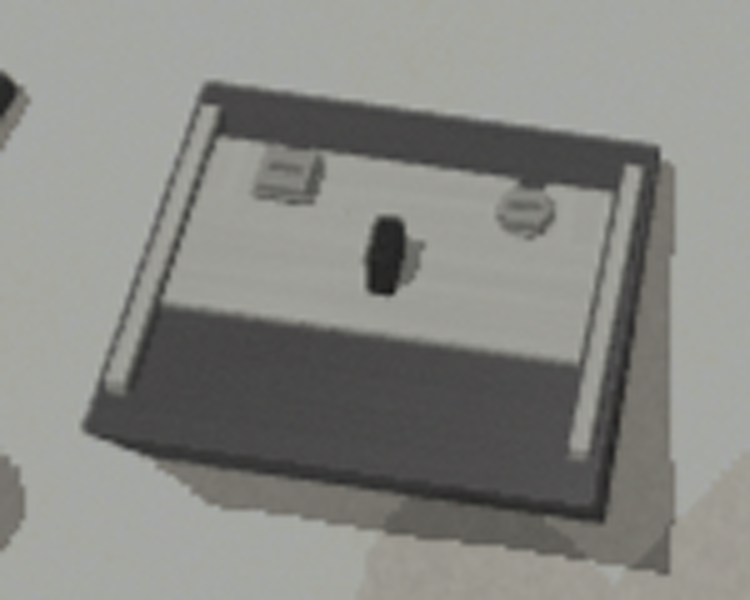

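View pics/t25.png

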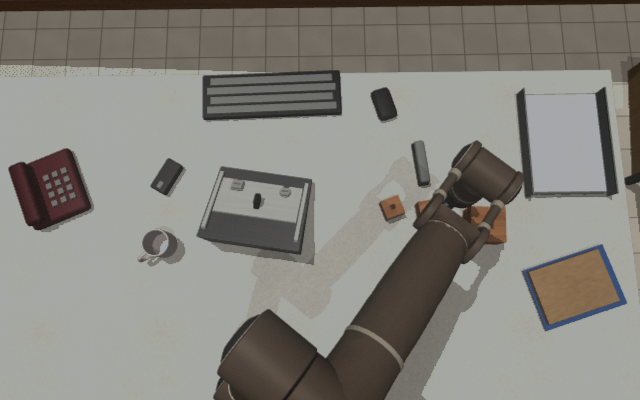

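Run:
```python
from h import *
s,im,d=load('w25')
g=lambda u,v,h: ray_plane('wrist',(u/4+230-.4,v/3.75+120-.4),[0,0,1],[0,0,h],s)
T=np.array([g(*p,.118) for p in [(303,226),(396,226),(393,326),(306,326)]]); print(T.mean(0),[np.linalg.norm(T[i]-T[i-1]) for i in range(4)])
H=np.array([g(*p,.062) for p in [(300,38),(511,184),(371,376),(155,255)]]); print(H.mean(0),[np.linalg.norm(H[i]-H[i-1]) for i in range(4)])
```

```text
[ 0.51573394 -0.36433349  0.118     ] [np.float64(0.02486990006313496), np.float64(0.020487781700505744), np.float64(0.02489526097682477), np.float64(0.019704167062634677)]
[ 0.51380835 -0.36078251  0.062     ] [np.float64(0.07291305892647651), np.float64(0.06849093643683613), np.float64(0.0688824785591036), np.float64(0.06929579368630731)]
```

Run:
```python
from h import *
a=np.load('side0.npz')['im'][240:310,335:410]; b=np.load('s25.npz')['im'][240:310,335:410]
c=np.hstack([a,b])[:,:,::-1]; cv2.imwrite("pics/cmp.png",cv2.resize(c,None,fx=5.3,fy=5.3,interpolation=cv2.INTER_CUBIC))
a=load('w6')[1][150:230,270:390]; b=load('w25')[1][150:230,270:390]
cv2.imwrite("pics/cmp2.png",cv2.resize(np.hstack([a,b])[:,:,::-1],None,fx=3.3,fy=3.3,interpolation=cv2.INTER_CUBIC))
```

```text
(no output)
```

View pics/cmp.png

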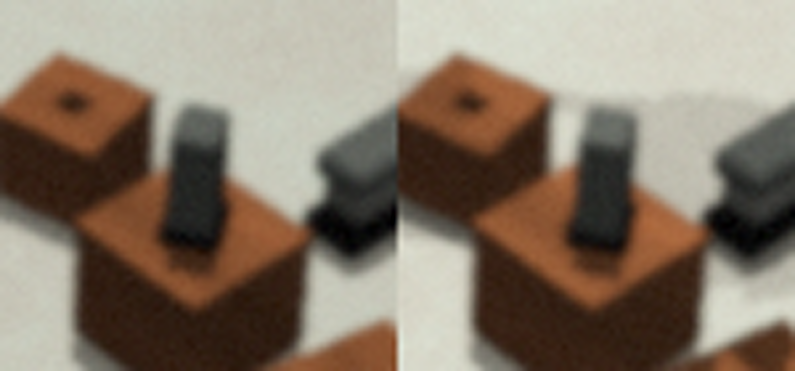

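View pics/cmp2.png

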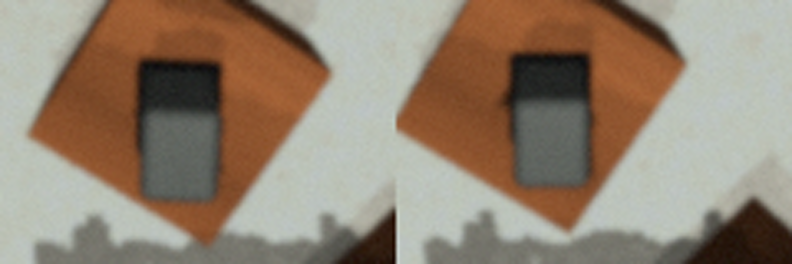

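```bash
python3 -c "
from workcell import *
print(read_state()['time']); print(hand_in())"
```

```text
29.0
the job is handed in; nothing more can be done
None
```

I slid the cover down about 52 mm to its stop and took the driver from the middle-sized holder. With it I tightened the screw to its stop, then pushed the stud in and turned it to its stop. I put the driver back in its holder and handed the job in at 29.0 s; no verdict was reported.

**Cover and fasteners:** The cover push met about 20 N at the stop. The torque rose to about 0.2 N m at the end of the screw's turn and 0.37 N m at the end of the stud's, well above their friction. The tool stayed within about 0.3° of square to the face throughout. In the final top view both slots lie across the slope and the cover is home. How far the stud stays pushed in was not measured after release.

**Driver:** In the side camera it stands at the same height and lean as at the start, shoulder on the block.

**One check that did not quite agree:** From the wrist view, the driver's top is about 4 mm from the block's centre. Its top face also measured about 2% larger than before, which could mean it sits slightly high. The unchanged height in the side view says it is seated, so I trusted that.

**Bystanders:** I checked these only by eye. They appear unmoved in the final top view.

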